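# Clear the offcuts off a repair bench

## Task

Clear up after the repair: using the scraper block, not the fingers, sweep every offcut off the green board into the tray standing at its edge, and once they are all in it carry the tray to the yellow bin and tip it so that they slide in. Stand the empty tray level on the bench at the board's edge again, lip towards the board as before, put the scraper and the reed block away in the open drawer and push the drawer fully shut. Leave the other things on the bench alone.

Things in the scene. Friction and masses are not known exactly. Their poses are not given: they have to be found in the camera images.
- board: raised work board fixed to the bench, green top 210 x 170 mm, top face 50 mm above the bench; its sides carry brown rails 12 mm wide and 12 mm high (146 mm between them); both ends are open. Origin: centre of its underside on the bench; x axis points along the board to the edge where the tray stands, y across, z up
- board_edge (a point): middle of the board's edge on the tray side, at the top face (board x = 105, z = 50 mm). The top overhangs its plinth by 25 mm there
- tray: loose aluminium tray, 220 g: floor 140 (x) x 168 (y) x 4 mm, side walls 26 mm high, rear wall 40 mm, no wall at the front lip (x = +70 mm). Origin: centre of the floor's underside; x axis points to the lip, z up. Black upright handle block behind the rear wall. Starts level on the bench at the board's edge, lip facing the board and about 15 mm under the overhang
- tray_lip (a point): middle of the tray's open lip, on the floor's upper face (tray x = 70, z = 4 mm)
- tray_handle (a point): grasp point on the black handle block, 22 mm below its top, tray x = -112, z = 50 mm. The block is 16 mm thick along the tray's x, 46 mm wide along y, its top 72 mm above the bench; 34 mm clear between it and the rear wall
- scraper: loose scraper block, 140 g: orange base 36 (x) x 100 (y) x 26 (z) mm with a dark wooden rib on top to grip, 22 mm thick along x, 56 mm along y, from 26 to 64 mm above the underside. Origin: centre of the underside; the 100 mm wide faces look along +-x. Stands upright on the bench
- reedblock: loose reed block to keep: pale beech block with steel plates let into its sides, 70 (x) x 24 (y) x 40 (z) mm, 60 g. Origin: centre of the underside
- bin: yellow open bin fixed to the bench, outside 180 (x) x 210 (y) x 75 (z) mm, walls 5 mm. Origin: centre of the underside
- cab_front (a point): middle of the top front edge of the small wooden cabinet, 115 mm above the bench; x axis points into the cabinet, the way the drawer shuts. The cabinet is 220 mm wide, 220 mm deep; the drawer slides out along -x and starts open by 130 to 150 mm (fully open 150)
- cab_drawer0_handle (a point): middle of the drawer's steel bar handle (11 mm thick, 95 mm long, level, 35 mm off the drawer's front, 77 mm above the bench); with the drawer fully shut it is 35 mm in front of cab_front (x = -35 mm in that frame)
- drawer_in (a point): point on the drawer's inner floor (22 mm above the bench), on its centre line, 27 mm behind the inner front wall; moves with the drawer; x axis points into the cabinet. Inside 175 (x) x 178 (y) mm, rim 71 mm above the floor. The cabinet covers whatever lies beyond cab_front
- offcut1: offcut: dark wooden block, 26 (x) x 22 (y) x 18 (z) mm, 14 g; origin: centre of its underside. Starts on the board; may be absent. One that has dropped onto the bench may be picked up with the fingers
- offcut2: offcut: pale wooden block, 26 (x) x 22 (y) x 18 (z) mm, 14 g; origin: centre of its underside. Starts on the board; may be absent. One that has dropped onto the bench may be picked up with the fingers
- offcut3: offcut: brass stub, upright round stub, 24 mm across, 18 mm high, 14 g; origin: centre of its underside. Starts on the board; may be absent. One that has dropped onto the bench may be picked up with the fingers
- offcut4: offcut: red plastic block, 26 (x) x 22 (y) x 18 (z) mm, 14 g; origin: centre of its underside. Starts on the board; may be absent. One that has dropped onto the bench may be picked up with the fingers
- offcut5: offcut: brown wooden block, 26 (x) x 22 (y) x 18 (z) mm, 14 g; origin: centre of its underside. Starts on the board; may be absent. One that has dropped onto the bench may be picked up with the fingers
- offcut6: offcut: white stub, upright round stub, 24 mm across, 18 mm high, 14 g; origin: centre of its underside. Starts on the board; may be absent. One that has dropped onto the bench may be picked up with the fingers
- tape: bystander, leave alone: roll of white tape, 68 mm across, 45 mm high; origin: underside
- glue: bystander, leave alone: white glue bottle, 44 mm across, 110 mm high; origin: underside
- driver: bystander, leave alone: red screwdriver lying on the bench; origin: underside
- mug: bystander, leave alone: blue mug, 76 mm across, 90 mm high; origin: underside
- dish: bystander, leave alone: brass dish, 100 mm across, 30 mm high; origin: underside
- jar: bystander, leave alone: amber jar, 56 mm across, 70 mm high; origin: underside
- pliers: bystander, leave alone: blue-handled pliers lying on the bench, 140 mm long; origin: underside
Not all that is in view belongs to the job. Of the things that look like the reedblock, the larger one is meant. There is more than one size of the scraper; the job needs the larger.

How it is judged (in metres and radians):
On the way, in this order (a step that is already met when the one before it is completed fails the run):
1. every offcut lies in the tray, which stands level (x of offcut1 in the frame of tray between -0.075 and 0.075 m and y of offcut1 in the frame of tray between -0.083 and 0.083 m and z of offcut1 in the frame of tray between -0.003 and 0.045 m and x of offcut2 in the frame of tray between -0.075 and 0.075 m and y of offcut2 in the frame of tray between -0.083 and 0.083 m and z of offcut2 in the frame of tray between -0.003 and 0.045 m and x of offcut3 in the frame of tray between -0.075 and 0.075 m and y of offcut3 in the frame of tray between -0.083 and 0.083 m and z of offcut3 in the frame of tray between -0.003 and 0.045 m and x of offcut4 in the frame of tray between -0.075 and 0.075 m and y of offcut4 in the frame of tray between -0.083 and 0.083 m and z of offcut4 in the frame of tray between -0.003 and 0.045 m and x of offcut5 in the frame of tray between -0.075 and 0.075 m and y of offcut5 in the frame of tray between -0.083 and 0.083 m and z of offcut5 in the frame of tray between -0.003 and 0.045 m and x of offcut6 in the frame of tray between -0.075 and 0.075 m and y of offcut6 in the frame of tray between -0.083 and 0.083 m and z of offcut6 in the frame of tray between -0.003 and 0.045 m and angle between tray's own z axis and vertical below 0.1 rad), for 0.2 s.
2. the tray is tipped lip-down with its lip over the bin (angle between tray's own z axis and vertical above 0.45 rad and x of tray_lip in the frame of bin between -0.1 and 0.1 m and y of tray_lip in the frame of bin between -0.11 and 0.11 m and z of tray_lip in the frame of bin between 0 and 0.22 m), for 0.2 s.
At the end, for the whole second after the job is handed in: All offcuts present lie at rest inside the bin; the tray stands level and at rest on the bench, its lip facing the board (within 0.3 rad) and within 50 mm of the middle of the board's edge; the scraper and the reed block lie in the drawer, which is shut to within 10 mm (x of offcut1 in the frame of bin between -0.085 and 0.085 m and y of offcut1 in the frame of bin between -0.1 and 0.1 m and z of offcut1 in the frame of bin between 0 and 0.07 m and x of offcut2 in the frame of bin between -0.085 and 0.085 m and y of offcut2 in the frame of bin between -0.1 and 0.1 m and z of offcut2 in the frame of bin between 0 and 0.07 m and x of offcut3 in the frame of bin between -0.085 and 0.085 m and y of offcut3 in the frame of bin between -0.1 and 0.1 m and z of offcut3 in the frame of bin between 0 and 0.07 m and x of offcut4 in the frame of bin between -0.085 and 0.085 m and y of offcut4 in the frame of bin between -0.1 and 0.1 m and z of offcut4 in the frame of bin between 0 and 0.07 m and x of offcut5 in the frame of bin between -0.085 and 0.085 m and y of offcut5 in the frame of bin between -0.1 and 0.1 m and z of offcut5 in the frame of bin between 0 and 0.07 m and x of offcut6 in the frame of bin between -0.085 and 0.085 m and y of offcut6 in the frame of bin between -0.1 and 0.1 m and z of offcut6 in the frame of bin between 0 and 0.07 m and linear speed of each of offcut1, offcut2, offcut3, offcut4, offcut5, offcut6, reedblock, scraper below 0.03 m/s and angle between tray's own z axis and vertical below 0.08 rad and height (world z) of tray below 0.008 m and linear speed of tray below 0.02 m/s and horizontal distance between tray_lip and board_edge below 0.05 m and x of tray in the frame of board above 0.14 m and angle between the x axis of tray and the x axis of board, either way round below 0.3 rad and x of scraper in the frame of drawer_in between -0.025 and 0.145 m and x of each of scraper, reedblock in the frame of drawer_in above -0.145 m and y of scraper in the frame of drawer_in between -0.085 and 0.085 m and z of scraper in the frame of drawer_in between -0.01 and 0.05 m and x of reedblock in the frame of drawer_in between -0.025 and 0.145 m and y of reedblock in the frame of drawer_in between -0.085 and 0.085 m and z of reedblock in the frame of drawer_in between -0.01 and 0.06 m and x of cab_drawer0_handle in the frame of cab_front above -0.045 m); the robot touches nothing.
It fails at once if the fingers touched an offcut lying on the board ((contact force between the fingers and offcut1 above 0.5 N and (x of offcut1 in the frame of board between -0.105 and 0.105 m and y of offcut1 in the frame of board between -0.085 and 0.085 m and z of offcut1 in the frame of board between 0.04 and 0.1 m)) or (contact force between the fingers and offcut2 above 0.5 N and (x of offcut2 in the frame of board between -0.105 and 0.105 m and y of offcut2 in the frame of board between -0.085 and 0.085 m and z of offcut2 in the frame of board between 0.04 and 0.1 m)) or (contact force between the fingers and offcut3 above 0.5 N and (x of offcut3 in the frame of board between -0.105 and 0.105 m and y of offcut3 in the frame of board between -0.085 and 0.085 m and z of offcut3 in the frame of board between 0.04 and 0.1 m)) or (contact force between the fingers and offcut4 above 0.5 N and (x of offcut4 in the frame of board between -0.105 and 0.105 m and y of offcut4 in the frame of board between -0.085 and 0.085 m and z of offcut4 in the frame of board between 0.04 and 0.1 m)) or (contact force between the fingers and offcut5 above 0.5 N and (x of offcut5 in the frame of board between -0.105 and 0.105 m and y of offcut5 in the frame of board between -0.085 and 0.085 m and z of offcut5 in the frame of board between 0.04 and 0.1 m)) or (contact force between the fingers and offcut6 above 0.5 N and (x of offcut6 in the frame of board between -0.105 and 0.105 m and y of offcut6 in the frame of board between -0.085 and 0.085 m and z of offcut6 in the frame of board between 0.04 and 0.1 m))).
It fails at once if a bystander was moved by more than 30 mm (distance of any of tape, glue, driver, mug, dish, jar, pliers from where it was at the start of the episode above 0.03 m).
Of offcut1, offcut2, offcut3, offcut4, offcut5, offcut6 only 3 to 6 are there at a start; the rules pass over those that are not, and their reading is None.
At some moment in a run one of scraper, reedblock, offcut1, offcut2, offcut3, offcut4, offcut5, offcut6 may be knocked a few centimetres aside while the robot is not near it.
It also fails if it takes over 179 s, if anything falls off the work surface, if the arm or the gripper's body presses on something with over 40 N, if the wrist force passes 120 N, or if a joint passes its speed limit or range.

## Robot

A 7-joint arm with a two-finger parallel gripper is mounted at the origin on the work surface. World frame = base frame: x ahead of the robot, y to its left, z up, the work surface at z = 0. Lengths are in m, angles in degrees, forces in N, time in s.
With the tool pointing down it reaches from about 0.425 to 0.875 m from the base axis. Payload 4.7 kg.
Tool frame: the origin (TCP) lies at the centre of the arm's flange, where the gripper is bolted on; the fingertips stand 182 mm ahead of it and the grasp point (between the pads) lies 164 mm ahead of it (env.grip_depth is the distance from the TCP to the grasp point, in m); z points along the fingers, y is the line along which they close (so a half turn about z gives the same grasp; the last joint's range is limited). The gripper opens to 87 mm and grips with 3 to 60 N. Pads are 19 mm wide; open, the fingers measure 117 mm over their backs; the gripper's body (75 mm by 190 mm) begins 51 mm behind the grasp point.
Start: joints at [77.298, 18.392, -4.016, 83.108, 1.295, 78.541, -3.26], TCP at [0.152, -0.632, 0.405] pointing down, gripper open.
Joint ranges: [-163.93, 163.93], [-17.29, 119.83], [-79.2, 71.16], [3.27, 140.29], [-89.18, 269.18], [5.43, 117.66], [-154.24, 154.24]. Speed limits (degrees/s): [147.25, 147.25, 180, 180, 180, 180, 180].

## Interface

Orientations are given as [roll, pitch, yaw] about the fixed x, y, z axes, in that order (R = Rz(yaw) Ry(pitch) Rx(roll)).
In Python, from cell import env gives the robot as it stands. The module is installed in compiled form; this text tells all that it offers.
- The arm moves only by the tool send_rows, never from a script. Its arguments are lists of equal length, an entry for each row: "xyz": the shift along the tool's x, y, z in m, a list of three; "rotation": the turn, a rotation vector about the tool's x, y, z in rad, a list of three; "jaw": the opening, from 0 (shut) to 1 (fully open). A call has 1 to 20 rows; each row shifts and turns the commanded pose from where the row before left it, along the tool's axes as they then stand; what a row does not reach is not made up. A row lasts 1/10 s, in which the tool goes at most 50 mm and 8.59 degrees, less where a joint would pass 70% of its speed; a pose out of reach is approached as far as the arm can. A call is refused whole if a number of a shift passes 0.05 or a number of a turn 0.15, either way. A call with a gripper value outside its range is refused whole. The fingers move at their own pace and stop on an object; "newtons" is the grip in N (left out, the last holds). Time passes only in rows, so rows that do not move let the fingers close. It gives the time, the measured TCP pose, the force, the opening and the grip force at its end, in the units of the state.
- env.get_obs(): the state, without advancing time (a new reading comes with each control period).
- env.read_camera(name): name is "scene" or "top" or "wrist"; returns a dict with "image" (384x512x3 uint8, blue, green, red), "fx", "fy", "cx", "cy" (pixels), "R" (3x3) and "t" (3): a world point X has camera coordinates R X + t. Camera axes: x right, y down, z forward; pixel columns grow to the right and rows downward; lengths in m; the calibration is good to about 2 mm. A picture is of the moment at which its call begins. There is no depth.
- env.sign_off(): hands the job in; it is judged then, once.
The state is a dict: "time_s": time; "qpos": joint angles; "joint_velocities": joint speeds; "effort": joint torques, N m; "tool_pos": TCP position; "tool_rot": TCP orientation; "force": force on the tool from outside, world axes, zero at the start; "wrist_torque": the same for the moment, N m; "grip_width": finger opening in m; "grasp_force": force on a finger pad.
Only numpy, scipy, OpenCV 4.12 (cv2) and the standard library are available. Lean on these libraries where they do the work, as an engineer would, in place of code of your own. Each camera call takes 0.05 s, during which the arm holds its last target. There are 200 camera calls.

## Working session

There is one attempt and no reset: what is moved stays moved. The work goes in short steps, Python scripts to look and compute and a tool call to move; the robot and the scene stay as the last step left them, time stands still between calls to the robot, and variables do not carry over. Pictures are saved under pics/ and viewed, at most 14 in all, crops included, and the job is handed in when it is done.

Besides the shell and the picture viewer there is one more tool, called as name(argument=value, ...) on one line, values as JSON. send_rows: Moves the arm, as the interface text tells. Its arguments: {"type":"object","properties":{"xyz":{"type":"array"},"rotation":{"type":"array"},"jaw":{"type":"array"},"newtons":{"type":"number"}},"required":["xyz","rotation","jaw"]}

```bash
mkdir -p pics; cat > h.py <<'E'
import numpy as np,cv2
from cell import env
from scipy.spatial.transform import Rotation as Ro
def cam(n,save=None):
    c=env.read_camera(n); 
    if save: cv2.imwrite('pics/'+save+'.png',c['image'])
    return c
def ray(c,u,v,z):
    R=np.array(c['R']);t=np.array(c['t']);o=-R.T@t
    d=R.T@np.array([(u-c['cx'])/c['fx'],(v-c['cy'])/c['fy'],1]);return o+d*(z-o[2])/d[2]
def proj(c,X):
    p=np.array(c['R'])@np.array(X)+np.array(c['t']);return c['fx']*p[0]/p[2]+c['cx'],c['fy']*p[1]/p[2]+c['cy']
E
python3 - <<'E'
from h import *
import pickle
o=env.get_obs();print(o)
for n in['top','scene']:
    c=cam(n);pickle.dump(c,open(n+'.pkl','wb'));print(n,c['fx'],np.array(c['R']).round(3).tolist(),(-np.array(c['R']).T@c['t']).round(3))
    cv2.imwrite('pics/%s0.png'%n,cv2.resize(c['image'],(800,600),interpolation=cv2.INTER_CUBIC))
E
```

```text
{'time_s': 0.0, 'qpos': array([77.2966616 , 18.43932249, -4.01598871, 83.17394116,  1.29891461,
       78.53926383, -3.26133335]), 'joint_velocities': array([-0.02473708,  0.00515249, -0.10789544,  0.05350833,  0.04135288,
        0.0234482 ,  0.06410868]), 'effort': array([ 1.08234184e-03, -4.91284168e+01, -4.03646166e-01, -3.12534642e+01,
       -6.39926735e-02,  4.39780857e-02,  1.84057740e-04]), 'tool_pos': array([ 0.15177822, -0.63183033,  0.4036667 ]), 'tool_rot': array([-1.79892932e+02,  9.30944620e-03,  1.35129574e+01]), 'force': array([ 0.23308014, -0.38445768, -0.40579788]), 'wrist_torque': array([-0.01387648, -0.02086711, -0.03116994]), 'grasp_force': 0.0, 'grip_width': 0.08696720300428117}
top 397.5347253621925 [[-0.001, -1.0, -0.015], [-0.995, 0.002, -0.1], [0.1, 0.015, -0.995]] [0.433 0.086 1.254]
scene 369.6158090812153 [[-0.706, 0.708, -0.001], [0.606, 0.603, -0.519], [-0.368, -0.367, -0.855]] [0.982 0.528 1.118]
```

View pics/top0.png

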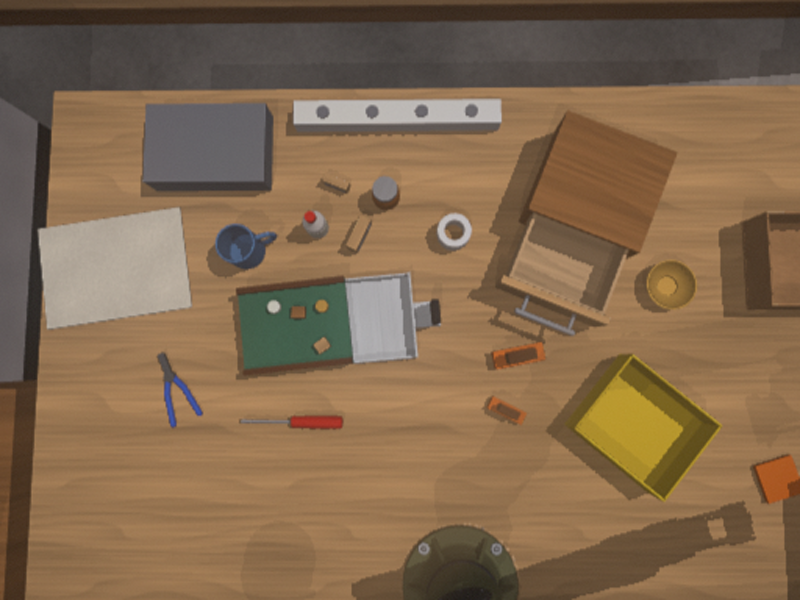

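View pics/scene0.png

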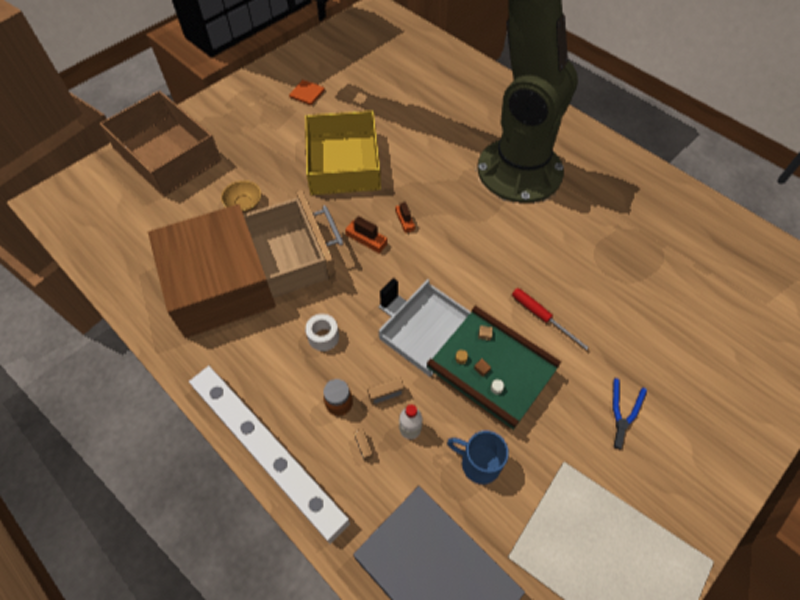

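The top view (800x600) shows the board at (295,325) with white stub (273,307), dark block (297,312), brass (321,306) and pale block (321,345). It also shows the tray (380,318), its handle (435,312), the large scraper (518,355), a small one (507,409), reed-like blocks (357,233) and (335,182), the bin (647,427), and the drawer handle (545,317).

```bash
cat > m.py <<'E'
from h import *
import pickle
c=pickle.load(open('top.pkl','rb'));s=pickle.load(open('scene.pkl','rb'))
S=512/800
def poly(c,mask,z,roi):
    m=np.zeros_like(mask);x0,y0,x1,y1=[int(a*S) for a in roi];m[y0:y1,x0:x1]=mask[y0:y1,x0:x1]
    k=max(cv2.findContours(m,0,2)[0],key=cv2.contourArea)[:,0]
    P=np.array([ray(c,u,v,z)[:2] for u,v in k])*1000
    r=cv2.minAreaRect(P.astype(np.float32));return np.round(r[0],0),np.round(r[1],0),round(r[2],1)
h=cv2.cvtColor(c['image'],cv2.COLOR_BGR2HSV)
H,Sa,V=[h[...,i].astype(int) for i in range(3)]
b=lambda m:m.astype(np.uint8)*255
print('board green',poly(c,b((H>60)&(H<90)&(Sa>80)),.05,(200,250,400,400)))
org=b((H<12)&(Sa>190)&(V>100))
print('scraper',poly(c,org,.026,(480,335,560,380)));print('small',poly(c,org,.026,(480,385,540,440)))
print('bin',poly(c,b((H>20)&(H<32)&(Sa>170)),.075,(560,340,730,510)))
print('handle',poly(c,b(V<40),.072,(420,290,450,330)))
for n,p,z in [('reedA',(357,233),.04),('reedB',(335,182),.04),('offW',(273,307),.068),('offD',(297,312),.068),('offBr',(321,306),.068),('offP',(321,345),.068),
 ('trayrear1',(409,274),.04),('trayrear2',(415,357),.04),('traylip1',(346,280),.03),('traylip2',(353,361),.03),
 ('cabfL',(531,213),.115),('cabfR',(639,251),.115),('cabBL',(569,113),.115),('cabBR',(675,153),.115),
 ('hanL',(518,300),.082),('hanR',(574,331),.082),('drwL',(505,279),.093),('drwR',(607,324),.093),('mug',(240,245),.09),('tape',(454,231),.045),('glue',(311,217),.11),('jar',(385,185),.07)]:
    print(n,(ray(c,p[0]*S,p[1]*S,z)*1000).round(0)[:2])
# crops
a=c['image'];cr=cv2.resize(a[100:170,190:260],(560,560),interpolation=cv2.INTER_CUBIC)
cv2.imwrite('pics/reed.png',cr)
E
python3 m.py
```

```text
board green (array([451., 330.]), array([0., 0.]), 0.0)
scraper (array([441., -77.]), array([3., 0.]), -90.1)Traceback (most recent call last):
  File "m.py", line 15, in <module>
    print('scraper',poly(c,org,.026,(480,335,560,380)));print('small',poly(c,org,.026,(480,385,540,440)))
                                                                      ~~~~^^^^^^^^^^^^^^^^^^^^^^^^^^^^^^
  File "m.py", line 7, in poly
    k=max(cv2.findContours(m,0,2)[0],key=cv2.contourArea)[:,0]
      ~~~^^^^^^^^^^^^^^^^^^^^^^^^^^^^^^^^^^^^^^^^^^^^^^^^
ValueError: max() iterable argument is empty
```

```bash
python3 - <<'E'
from h import *
import pickle
c=pickle.load(open('top.pkl','rb'));a=c['image']
A=cv2.resize(a[105:165,200:260],(400,400),interpolation=cv2.INTER_CUBIC)
B=cv2.resize(a[210:270,300:360],(400,400),interpolation=cv2.INTER_CUBIC)
C=cv2.resize(a[170:245,145:295],(800,400)[0:2],interpolation=cv2.INTER_CUBIC)
cv2.imwrite('pics/crop.png',cv2.resize(np.vstack([np.hstack([A,B]),C]),(600,600)))
E
```

```text
(no output)
```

View pics/crop.png

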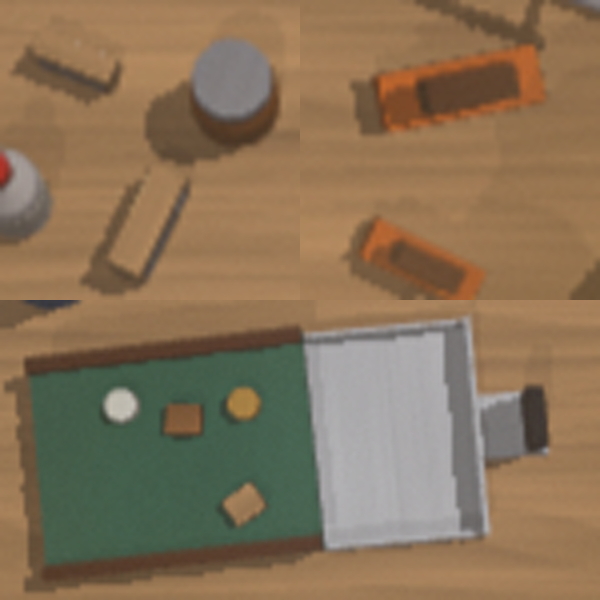

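The crop shows reed block A at about (147,225), longer than the other one at (75,55). The larger scraper is at (460,85), and there are four offcuts on the green board.

```bash
python3 - <<'E'
from h import *
import pickle
c=pickle.load(open('top.pkl','rb'))
h=cv2.cvtColor(c['image'],cv2.COLOR_BGR2HSV)
px=lambda x,y:h[int(y),int(x)]
C=lambda x,y:(145+x/4,170+(y-300)/4); A=lambda x,y:(200+x/5,105+y/5);B=lambda x,y:(300+(x-300)/5,210+y/5)
def pts(n,f,ps,z):
    P=np.array([ray(c,*f(*p),z)[:2]*1000 for p in ps]);print(n,P.round(0).tolist(),'c',P.mean(0).round(1),'len',np.linalg.norm(np.diff(np.vstack([P,P[:1]]),axis=0),axis=1).round(0),'ang',[round(np.degrees(np.arctan2(*(b-a)[::-1])),1) for a,b in zip(P,np.roll(P,-1,0))])
pts('rails',C,[(27,362),(302,330),(325,547),(45,578)],.062)
pts('trayrear',C,[(470,320),(488,535)],.04)
pts('handletop',C,[(522,388),(545,388),(548,450),(525,452)],.072)
pts('offW',C,[(121,405)],.068);pts('offD',C,[(183,420)],.068);pts('offBr',C,[(242,403)],.068);pts('offP',C,[(243,504)],.068)
pts('scr base',B,[(377,77),(533,45),(546,95),(387,131)],.026)
pts('scr ribtop',B,[(418,75),(515,60),(522,98),(424,114)],.064)
pts('small base',B,[(375,217),(485,267),(474,299),(362,250)],.02)
pts('reedA top',A,[(150,168),(187,180),(143,283),(107,265)],.04)
pts('reedB top',A,[(35,43),(122,70),(110,92),(27,60)],.04)
F=lambda x,y:(x*.64,y*.64)
pts('cabtop',F,[(531,213),(639,251),(675,153),(569,113)],.115)
pts('handle',F,[(518,300),(574,331)],.08)
pts('drw front rim',F,[(502,281),(605,325)],.093)
pts('bin',F,[(633,355),(718,426),(664,499),(573,425)],.075)
pts('mug',F,[(240,245)],.09);pts('tape',F,[(454,231)],.045);pts('glue',F,[(311,217)],.11);pts('jar',F,[(385,185)],.07);pts('dish',F,[(671,285)],.03)
print(px(*B(400,85)),px(*C(180,500)),px(*F(600,430)))
E
```

```text
rails [[567.0, 427.0], [591.0, 219.0], [427.0, 200.0], [404.0, 409.0]] c [497.2 313.9] len [210. 164. 210. 163.] ang [np.float64(-83.5), np.float64(-173.5), np.float64(96.2), np.float64(6.2)]
trayrear [[601.0, 92.0], [436.0, 78.0]] c [518.4  85.1] len [165. 165.] ang [np.float64(-175.4), np.float64(4.6)]
handletop [[545.0, 53.0], [545.0, 36.0], [499.0, 34.0], [497.0, 51.0]] c [521.5  43.4] len [17. 46. 17. 48.] ang [np.float64(-90.1), np.float64(-177.6), np.float64(94.9), np.float64(2.4)]
offW [[533.0, 354.0]] c [533.4 353.7] len [0.] ang [np.float64(0.0)]
offD [[522.0, 307.0]] c [522.  306.9] len [0.] ang [np.float64(0.0)]
offBr [[535.0, 263.0]] c [534.7 262.8] len [0.] ang [np.float64(0.0)]
offP [[459.0, 261.0]] c [459.1 261.1] len [0.] ang [np.float64(0.0)]
scr base [[446.0, -70.0], [466.0, -166.0], [435.0, -173.0], [413.0, -76.0]] c [ 440.  -121.4] len [ 98.  31. 100.  33.] ang [np.float64(-78.5), np.float64(-166.7), np.float64(102.6), np.float64(9.7)]
scr ribtop [[447.0, -90.0], [456.0, -147.0], [433.0, -151.0], [424.0, -93.0]] c [ 439.9 -120.3] len [58. 23. 59. 23.] ang [np.flo
[... 978 characters left out ...]
ront rim [[579.0, -81.0], [496.0, -271.0]] c [ 537.1 -175.8] len [207. 207.] ang [np.float64(-113.6), np.float64(66.4)]
bin [[440.0, -327.0], [309.0, -479.0], [177.0, -373.0], [310.0, -211.0]] c [ 309.  -347.4] len [201. 169. 210. 174.] ang [np.float64(-130.8), np.float64(141.4), np.float64(50.6), np.float64(-41.8)]
mug [[650.0, 416.0]] c [649.6 415.8] len [0.] ang [np.float64(0.0)]
tape [[684.0, 5.0]] c [684.4   5.1] len [0.] ang [np.float64(0.0)]
glue [[699.0, 278.0]] c [698.7 277.6] len [0.] ang [np.float64(0.0)]
jar [[771.0, 140.0]] c [770.9 140.4] len [0.] ang [np.float64(0.0)]
dish [[578.0, -422.0]] c [ 577.6 -422.3] len [0.] ang [np.float64(0.0)]
[ 11 179 144] [68 69 93] [ 23 189 174]
```

send_rows(xyz=[[0.0285,-0.0307,0],[0.0285,-0.0307,0],[0.0285,-0.0307,0],[0.0285,-0.0307,0],[0.0285,-0.0307,0],[0.0285,-0.0307,0],[0.0285,-0.0307,0],[0.0285,-0.0307,0],[0.0285,-0.0307,0],[0.0285,-0.0307,0],[0.0285,-0.0307,0],[0.0285,-0.0307,0],[0.0285,-0.0307,0],[0.0285,-0.0307,0],[0,0,0]], rotation=[[0,0,0],[0,0,0],[0,0,0],[0,0,0],[0,0,0],[0,0,0],[0,0,0],[0,0,0],[0,0,0],[0,0,0],[0,0,0],[0,0,0],[0,0,0],[0,0,0],[0,0,0]], jaw=[1,1,1,1,1,1,1,1,1,1,1,1,1,1,1])

```text
time_s: 1.6
tool_pos: [0.4414, -0.115, 0.4049]
tool_rot: [-179.9, -0.1, 14.1]
force: [-0.7, -0.7, -0.3]
grip_width: 0.087
grasp_force: 0.0
```

send_rows(xyz=[[0,0,0],[0,0,0],[0,0,0],[0,0,0],[0,0,0],[0,0,0],[0,0,0],[0,0,0],[0,0,0],[0,0,0],[0,0,0],[0,0,0],[0,0,0],[0,0,0]], rotation=[[0,0,-0.126],[0,0,-0.126],[0,0,-0.126],[0,0,-0.126],[0,0,-0.126],[0,0,-0.126],[0,0,-0.126],[0,0,-0.126],[0,0,-0.126],[0,0,-0.126],[0,0,-0.126],[0,0,-0.126],[0,0,0],[0,0,0]], jaw=[1,1,1,1,1,1,1,1,1,1,1,1,1,1])

```text
time_s: 3.0
tool_pos: [0.4391, -0.1212, 0.4045]
tool_rot: [-180.0, -0.0, 99.9]
force: [0.2, 1.0, -0.3]
grip_width: 0.0873
grasp_force: 0.0
```

```bash
cat >> h.py <<'E'
def go(gx,gy,gz,yaw=None,tilt=0,n=None):
    "to grasp point target (m) with tool-down yaw: print tool-axes shift and turn from measured pose"
    o=env.get_obs();R=Ro.from_euler('xyz',o['tool_rot'],degrees=True)
    p=o['tool_pos'];T=Ro.from_euler('xyz',[180,0,o['tool_rot'][2] if yaw is None else yaw],degrees=True)*Ro.from_rotvec([tilt,0,0],degrees=True)
    tgt=np.array([gx,gy,gz])-T.apply([0,0,.164])
    d=R.inv().apply(tgt-p);r=(R.inv()*T).as_rotvec()
    print('shift',d.round(4),'turn',r.round(4),'| t %.1f'%o['time_s'],'w %.4f gf %.1f'%(o['grip_width'],o['grasp_force']),'F',o['force'].round(1),'grasp',(p+R.apply([0,0,.164])).round(4),'rot',o['tool_rot'].round(1))
def mask(c,lo,hi):return cv2.inRange(cv2.cvtColor(c['image'],cv2.COLOR_BGR2HSV),lo,hi)
def rects(c,m,z,amin=20):
    for k in cv2.findContours(m,0,1)[0]:
        if cv2.contourArea(k)<amin:continue
        P=np.array([ray(c,u,v,z)[:2]*1000 for u,v in k[:,0]],np.float32);r=cv2.minAreaRect(P)
        M=cv2.moments(k);q=M['m10']/M['m00'],M['m01']/M['m00']
        print('  px',np.round(q),'rect',np.round(r[0]),np.round(r[1]),round(r[2],1))
E
python3 - <<'E'
from h import *
go(.440,-.121,.050,100)
print(env.get_obs()['qpos'].round(0))
c=cam('wrist','w1');print(np.array(c['R']).round(2).tolist(),(-np.array(c['R']).T@c['t']).round(3))
m=mask(c,(0,150,70),(18,255,255));rects(c,m,.026,200)
c=cam('top');rects(c,mask(c,(3,150,110),(14,255,255)),.026)
E
```

```text
shift [1.000e-04 1.000e-03 1.905e-01] turn [-0.0005 -0.0001 -0.001 ] | t 3.0 w 0.0873 gf 0.0 F [ 0.2  1.  -0.3] grasp [ 0.439  -0.1212  0.2405] rot [-180.    -0.    99.9]
[ 45.  -5. -31. 108.  -3.  76.  25.]
[[0.99, 0.17, -0.0], [0.17, -0.95, 0.26], [0.04, -0.26, -0.97]] [ 0.426 -0.052  0.384]
  px [257. 172.] rect [ 438. -119.] [ 36. 100.] 11.3
  px [185. 141.] rect [335. -94.] [74. 28.] 63.6
  px [498. 306.] rect [ 205. -613.] [75. 75.] 17.9
  px [201. 270.] rect [313. 278.] [21. 95.] 0.0
  px [324. 262.] rect [334. -95.] [74. 26.] 63.5
  px [324. 228.] rect [ 438. -106.] [36. 69.] 11.2
```

View pics/w1.png

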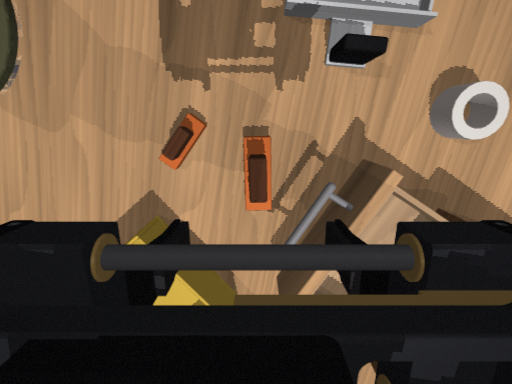

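The wrist view shows the large scraper at pixel (257,172), which maps to (438,-119) mm. Its 36x100 size matches, with its x axis at 11°. I'll descend and grip.

send_rows(xyz=[[0.001,0,0.024],[0.001,0,0.024],[0,0,0.024],[0,0,0.024],[0,0,0.024],[0,0,0.024],[0,0,0.024],[0,0,0.022],[0,0,0],[0,0,0],[0,0,0],[0,0,0],[0,0,0],[0,0,0],[0,0,0]], rotation=[[0,0,-0.02],[0,0,0],[0,0,0],[0,0,0],[0,0,0],[0,0,0],[0,0,0],[0,0,0],[0,0,0],[0,0,0],[0,0,0],[0,0,0],[0,0,0],[0,0,0],[0,0,0]], jaw=[1,1,1,1,1,1,1,1,1,0,0,0,0,0,0], newtons=35)

```text
time_s: 4.6
tool_pos: [0.4391, -0.119, 0.215]
tool_rot: [180.0, 0.0, 101.3]
force: [0.1, -0.5, -0.3]
grip_width: 0.0469
grasp_force: 0.0
```

send_rows(xyz=[[0,0,-0.03],[0,0,-0.03],[0,0,-0.03],[0,0,-0.03],[0,0,-0.03],[0,0,0]], rotation=[[0,0,0],[0,0,0],[0,0,0],[0,0,0],[0,0,0],[0,0,0]], jaw=[0,0,0,0,0,0])

```text
time_s: 5.2
tool_pos: [0.4404, -0.119, 0.369]
tool_rot: [179.6, 0.3, 101.3]
force: [0.5, 0.1, -1.2]
grip_width: 0.0027
grasp_force: 0.0
```

```bash
python3 - <<'E'
from h import *
# board frame: start of pass 1: u=-85 v=20
d=np.array([.113,-.994]);v=np.array([.994,.113]);b=np.array([.497,.314])
for a in [(-.085,.02),(-.085,-.02)]:print(b+a[0]*d+a[1]*v)
s=b-.085*d+.02*v
go(s[0],s[1],.2,186.5)
E
```

```text
[0.507275 0.40075 ]
[0.467515 0.39623 ]
shift [0.4966 0.1673 0.0037] turn [ 0.0016  0.0086 -1.4872] | t 5.2 w 0.0027 gf 0.0 F [ 0.5  0.1 -1.2] grasp [ 0.4416 -0.1195  0.205 ] rot [179.6   0.3 101.3]
```

The fingers were still closing when I lifted. I'll re-measure.

```bash
python3 - <<'E'
from h import *
c=cam('wrist','w2')
m=mask(c,(0,150,70),(18,255,255));rects(c,m,.026,200)
go(.438,-.119,.05,101)
E
```

```text
px [254. 177.] rect [ 438. -119.] [ 36. 101.] 11.4
  px [176. 139.] rect [335. -93.] [74. 28.] 63.7
shift [ 0.0007 -0.0022  0.1528] turn [0.0035 0.0029 0.0049] | t 5.2 w 0.0017 gf 0.0 F [-0.8 -0.6 -1.1] grasp [ 0.4403 -0.1193  0.2028] rot [179.8   0.2 101.3]
```

send_rows(xyz=[[0,0,0],[0,0,0],[0,0,0],[0,0,0],[0,0,0],[0,0,0],[0,0,0],[0,0,0],[0,0,0],[0,0,0]], rotation=[[0,0,0],[0,0,0],[0,0,0],[0,0,0],[0,0,0],[0,0,0],[0,0,0],[0,0,0],[0,0,0],[0,0,0]], jaw=[1,1,1,1,1,1,1,1,1,1])

```text
time_s: 6.25
tool_pos: [0.439, -0.1189, 0.3648]
tool_rot: [-180.0, 0.0, 101.3]
force: [-0.5, 0.1, 0.4]
grip_width: 0.0734
grasp_force: 0.0
```

The scraper hasn't moved, so I'll try again with time for the fingers to close.

send_rows(xyz=[[0,0,0.025],[0,0,0.025],[0,0,0.025],[0,0,0.025],[0,0,0.025],[0,0,0.025],[0,0,0],[0,0,0],[0,0,0],[0,0,0],[0,0,0],[0,0,0],[0,0,0],[0,0,0],[0,0,0],[0,0,0],[0,0,0],[0,0,0],[0,0,0],[0,0,0]], rotation=[[0,0,0],[0,0,0],[0,0,0],[0,0,0],[0,0,0],[0,0,0],[0,0,0],[0,0,0],[0,0,0],[0,0,0],[0,0,0],[0,0,0],[0,0,0],[0,0,0],[0,0,0],[0,0,0],[0,0,0],[0,0,0],[0,0,0],[0,0,0]], jaw=[1,1,1,1,1,1,1,0,0,0,0,0,0,0,0,0,0,0,0,0], newtons=35)

```text
time_s: 8.25
tool_pos: [0.439, -0.1189, 0.2147]
tool_rot: [-180.0, 0.0, 101.3]
force: [-0.2, -0.3, -1.3]
grip_width: 0.0217
grasp_force: 35.0
```

send_rows(xyz=[[0,0,-0.03],[0,0,-0.03],[0,0,-0.03],[0,0,-0.03],[0,0,-0.03],[0,0,0]], rotation=[[0,0,0],[0,0,0],[0,0,0],[0,0,0],[0,0,0],[0,0,0]], jaw=[0,0,0,0,0,0])

```text
time_s: 8.85
tool_pos: [0.4403, -0.119, 0.3686]
tool_rot: [179.7, 0.3, 101.3]
force: [0.5, -0.8, -1.9]
grip_width: 0.0216
grasp_force: 35.0
```

```bash
python3 - <<'E'
from h import *
go(.5073,.4007,.2,186.5)
E
```

```text
shift [0.4966 0.1674 0.0034] turn [ 1.4000e-03  7.9000e-03 -1.4873e+00] | t 8.8 w 0.0216 gf 35.0 F [ 0.5 -0.8 -1.9] grasp [ 0.4413 -0.1195  0.2046] rot [179.7   0.3 101.3]
```

send_rows(xyz=[[0.031,0.0105,0],[0.031,0.0105,0],[0.031,0.0105,0],[0.031,0.0105,0],[0.031,0.0105,0],[0.031,0.0105,0],[0.031,0.0105,0],[0.031,0.0105,0],[0.031,0.0105,0],[0.031,0.0105,0],[0.031,0.0105,0],[0.031,0.0105,0],[0.031,0.0105,0],[0.031,0.0105,0],[0.031,0.0105,0],[0.031,0.0105,0],[0,0,0],[0,0,0]], rotation=[[0,0,0],[0,0,0],[0,0,0],[0,0,0],[0,0,0],[0,0,0],[0,0,0],[0,0,0],[0,0,0],[0,0,0],[0,0,0],[0,0,0],[0,0,0],[0,0,0],[0,0,0],[0,0,0],[0,0,0],[0,0,0]], jaw=[0,0,0,0,0,0,0,0,0,0,0,0,0,0,0,0,0,0])

```text
time_s: 10.65
tool_pos: [0.5059, 0.4009, 0.3629]
tool_rot: [-179.8, 0.0, 101.4]
force: [-0.1, -0.8, -1.8]
grip_width: 0.0217
grasp_force: 35.0
```

send_rows(xyz=[[0,0,0],[0,0,0],[0,0,0],[0,0,0],[0,0,0],[0,0,0],[0,0,0],[0,0,0],[0,0,0],[0,0,0],[0,0,0],[0,0,0],[0,0,0],[0,0,0]], rotation=[[0,0,-0.124],[0,0,-0.124],[0,0,-0.124],[0,0,-0.124],[0,0,-0.124],[0,0,-0.124],[0,0,-0.124],[0,0,-0.124],[0,0,-0.124],[0,0,-0.124],[0,0,-0.124],[0,0,-0.124],[0,0,0],[0,0,0]], jaw=[0,0,0,0,0,0,0,0,0,0,0,0,0,0])

```text
time_s: 12.05
tool_pos: [0.5072, 0.3991, 0.3641]
tool_rot: [-179.9, -0.0, -173.7]
force: [0.4, 0.5, -2.4]
grip_width: 0.0219
grasp_force: 35.0
```

```bash
python3 - <<'E'
from h import *
go(.5073,.4007,.1027,186.5)
print(env.get_obs()['qpos'].round(0))
c=cam('wrist','w3')
g=mask(c,(55,60,30),(95,255,255))
rects(c,g,.05,500)
c=cam('top');
for n,p in dict(W=(273,307),D=(297,312),Br=(321,306),P=(321,345)).items():pass
cv2.imwrite('pics/t3.png',cv2.resize(c['image'][150:260,140:300],(800,550),interpolation=cv2.INTER_CUBIC))
E
```

```text
shift [-0.0004  0.0017  0.0974] turn [-0.0013 -0.0004 -0.0037] | t 12.1 w 0.0219 gf 35.0 F [ 0.4  0.5 -2.4] grasp [0.5071 0.3989 0.2001] rot [-179.9   -0.  -173.7]
[  7.  36. -69.  85.  33.  82.  33.]
  px [170. 155.] rect [497. 318.] [145. 209.] 6.3
```

View pics/w3.png

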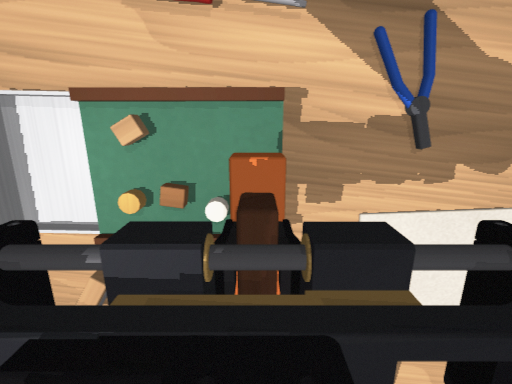

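The wrist view shows the scraper at (258,190), lined up behind all four offcuts: white (216,210), brown (174,195), brass (131,201) and pale (128,130). I'll lower it and make sweep pass 1.

send_rows(xyz=[[0,0,0.02],[0,0,0.02],[0,0,0.02],[0,0,0.02],[0,0,0.01],[0,0,0.007],[0,0,0],[0,0,0]], rotation=[[0,0,0],[0,0,0],[0,0,0],[0,0,0],[0,0,0],[0,0,0],[0,0,0],[0,0,0]], jaw=[0,0,0,0,0,0,0,0])

```text
time_s: 12.95
tool_pos: [0.5068, 0.4007, 0.2685]
tool_rot: [180.0, 0.0, -173.5]
force: [-0.9, -0.2, -1.2]
grip_width: 0.0216
grasp_force: 35.0
```

```bash
python3 - <<'E'
from h import *
d=np.array([.113,-.994]);v=np.array([.994,.113]);b=np.array([.497,.315])
e=b+.12*d+.0195*v
go(e[0],e[1],.1025,186.4)
E
```

```text
shift [ 0.     -0.2041  0.0019] turn [0.0006 0.0008 0.0023] | t 12.9 w 0.0216 gf 35.0 F [-0.9 -0.2 -1.2] grasp [0.5069 0.4008 0.1045] rot [ 180.     0.  -173.5]
```

send_rows(xyz=[[0,-0.01,0.0015],[0,-0.01,0],[0,-0.01,0],[0,-0.01,0],[0,-0.01,0],[0,-0.01,0],[0,-0.01,0],[0,-0.01,0],[0,-0.01,0],[0,-0.01,0],[0,-0.01,0],[0,-0.01,0],[0,-0.01,0],[0,-0.01,0],[0,-0.01,0],[0,-0.01,0],[0,-0.01,0],[0,-0.01,0],[0,-0.01,0],[0,-0.012,0]], rotation=[[0,0,0],[0,0,0],[0,0,0],[0,0,0],[0,0,0],[0,0,0],[0,0,0],[0,0,0],[0,0,0],[0,0,0],[0,0,0],[0,0,0],[0,0,0],[0,0,0],[0,0,0],[0,0,0],[0,0,0],[0,0,0],[0,0,0],[0,0,0]], jaw=[0,0,0,0,0,0,0,0,0,0,0,0,0,0,0,0,0,0,0,0])

```text
time_s: 14.95
tool_pos: [0.5297, 0.199, 0.2662]
tool_rot: [180.0, -0.0, -173.4]
force: [-0.3, 0.5, -1.7]
grip_width: 0.0218
grasp_force: 35.0
```

send_rows(xyz=[[0,0,0],[0,0,0],[0,0,-0.03],[0,0,-0.03],[0,0,-0.03],[0,0,-0.03],[0,0,0],[0,0,0]], rotation=[[0,0,0],[0,0,0],[0,0,0],[0,0,0],[0,0,0],[0,0,0],[0,0,0],[0,0,0]], jaw=[0,0,0,0,0,0,0,0])

```text
time_s: 15.75
tool_pos: [0.5294, 0.2004, 0.3865]
tool_rot: [-180.0, 0.1, -173.4]
force: [-0.7, 0.2, -2.2]
grip_width: 0.0218
grasp_force: 35.0
```

```bash
python3 - <<'E'
from h import *
d=np.array([.113,-.994]);v=np.array([.994,.113]);b=np.array([.497,.315])
e=b-.0*d-.02*v
go(e[0],e[1],.222,186.4)
a=cam('wrist')['image'];c=cam('top');t=c['image'][150:260,140:300]
cv2.imwrite('pics/t4.png',np.vstack([cv2.resize(t,(512,216),interpolation=cv2.INTER_CUBIC) if 0 else cv2.resize(t,(436,300),interpolation=cv2.INTER_CUBIC),cv2.resize(a,(436,300))]))
E
```

```text
shift [0.039  0.1176 0.0004] turn [-0.0002  0.0011  0.0036] | t 15.8 w 0.0218 gf 35.0 F [-0.7  0.2 -2.2] grasp [0.5296 0.2004 0.2225] rot [-1.800e+02  1.000e-01 -1.734e+02]
```

View pics/t4.png

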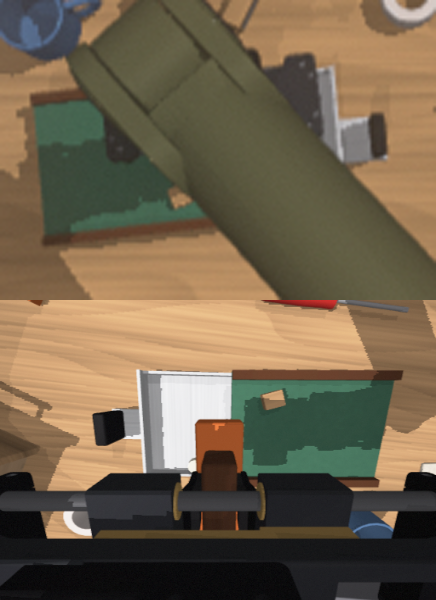

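The wrist crop shows only the pale block left on the board, at (273,400). The white stub shows in the tray at (193,465). Now pass 2, offset to the other side.

send_rows(xyz=[[0.0065,0.0196,0],[0.0065,0.0196,0],[0.0065,0.0196,0],[0.0065,0.0196,0],[0.0065,0.0196,0],[0.0065,0.0196,0],[0,0,0],[0,0,0.03],[0,0,0.03],[0,0,0.03],[0,0,0.02],[0,0,0.0093],[0,0,0],[0,0,0]], rotation=[[0,0,0],[0,0,0],[0,0,0],[0,0,0],[0,0,0],[0,0,0],[0,0,0],[0,0,0],[0,0,0],[0,0,0],[0,0,0],[0,0,0],[0,0,0],[0,0,0]], jaw=[0,0,0,0,0,0,0,0,0,0,0,0,0,0])

```text
time_s: 17.25
tool_pos: [0.4778, 0.3118, 0.2668]
tool_rot: [180.0, -0.0, -173.5]
force: [0.4, -0.0, -1.8]
grip_width: 0.0217
grasp_force: 35.0
```

send_rows(xyz=[[0,-0.01,0],[0,-0.01,0],[0,-0.01,0],[0,-0.01,0],[0,-0.01,0],[0,-0.01,0],[0,-0.01,0],[0,-0.01,0],[0,-0.01,0],[0,-0.01,0],[0,-0.01,0],[0,-0.01,0],[0,0,0],[0,0,0],[0,0,-0.03],[0,0,-0.03],[0,0,-0.03],[0,0,-0.03],[0,0,0]], rotation=[[0,0,0],[0,0,0],[0,0,0],[0,0,0],[0,0,0],[0,0,0],[0,0,0],[0,0,0],[0,0,0],[0,0,0],[0,0,0],[0,0,0],[0,0,0],[0,0,0],[0,0,0],[0,0,0],[0,0,0],[0,0,0],[0,0,0]], jaw=[0,0,0,0,0,0,0,0,0,0,0,0,0,0,0,0,0,0,0])

```text
time_s: 19.15
tool_pos: [0.4918, 0.195, 0.3908]
tool_rot: [180.0, 0.4, -173.4]
force: [-0.2, 0.2, -2.2]
grip_width: 0.0221
grasp_force: 35.0
```

```bash
python3 - <<'E'
from h import *
go(.55,-.12,.222,186.4)
print(env.get_obs()['qpos'].round(0))
E
```

```text
shift [-0.0215 -0.3196  0.0047] turn [0.0009 0.007  0.0039] | t 19.1 w 0.0221 gf 35.0 F [-0.2  0.2 -2.2] grasp [0.4929 0.1953 0.2269] rot [ 180.     0.4 -173.4]
[ 42.  17. -77. 100.  17.  76.  59.]
```

```bash
python3 - <<'E'
from h import *
go(.591,-.245,.24,158)
c=cam('top');a=c['image'][150:260,140:300]
cv2.imwrite('pics/t5.png',cv2.resize(a,(800,550),interpolation=cv2.INTER_CUBIC))
E
```

```text
shift [-0.0479 -0.4485 -0.0132] turn [0.0026 0.0067 0.4996] | t 19.1 w 0.0221 gf 35.0 F [-0.2  0.2 -2.2] grasp [0.4929 0.1953 0.2269] rot [ 180.     0.4 -173.4]
```

send_rows(xyz=[[-0.0032,-0.0299,-0.0009],[-0.0032,-0.0299,-0.0009],[-0.0032,-0.0299,-0.0009],[-0.0032,-0.0299,-0.0009],[-0.0032,-0.0299,-0.0009],[-0.0032,-0.0299,-0.0009],[-0.0032,-0.0299,-0.0009],[-0.0032,-0.0299,-0.0009]], rotation=[[0,0,0],[0,0,0],[0,0,0],[0,0,0],[0,0,0],[0,0,0],[0,0,0],[0,0,0]], jaw=[0,0,0,0,0,0,0,0])

```text
time_s: 20.0
tool_pos: [0.5436, -0.0428, 0.3924]
tool_rot: [180.0, -0.1, -173.4]
force: [1.1, 0.1, -1.8]
grip_width: 0.022
grasp_force: 35.0
```

```bash
python3 - <<'E'
from h import *
go(.591,-.245,.24,158)
print(env.get_obs()['qpos'].round(0))
E
```

```text
shift [-0.0239 -0.2063 -0.0118] turn [ 1.00e-04 -2.50e-03  4.99e-01] | t 20.0 w 0.0220 gf 35.0 F [ 1.1  0.1 -1.8] grasp [ 0.5432 -0.0428  0.2284] rot [ 1.800e+02 -1.000e-01 -1.734e+02]
[ 64.  19. -73.  97.  19.  78.  84.]
```

send_rows(xyz=[[-0.003,-0.0258,-0.0015],[-0.003,-0.0258,-0.0015],[-0.003,-0.0258,-0.0015],[-0.003,-0.0258,-0.0015],[-0.003,-0.0258,-0.0015],[-0.003,-0.0258,-0.0015],[-0.003,-0.0258,-0.0015],[-0.003,-0.0258,-0.0015],[0,0,0],[0,0,0],[0,0,0],[0,0,0],[0,0,0],[0,0,0],[0,0,0]], rotation=[[0,0,0],[0,0,0],[0,0,0],[0,0,0],[0,0,0],[0,0,0],[0,0,0],[0,0,0],[0,0,0.1],[0,0,0.1],[0,0,0.1],[0,0,0.1],[0,0,0.1],[0,0,0],[0,0,0]], jaw=[0,0,0,0,0,0,0,0,0,0,0,0,0,0,0])

```text
time_s: 21.5
tool_pos: [0.5913, -0.2438, 0.4046]
tool_rot: [-180.0, -0.1, 158.1]
force: [0.1, -0.3, -1.8]
grip_width: 0.0218
grasp_force: 35.0
```

```bash
python3 - <<'E'
from h import *
go(.591,-.245,.076,158)
print(env.get_obs()['qpos'].round(0))
w=cam('wrist')['image'];c=cam('top');a=c['image'][150:260,140:300]
cv2.imwrite('pics/t6.png',np.vstack([cv2.resize(a,(436,300),interpolation=cv2.INTER_CUBIC),cv2.resize(w,(400,300)) .repeat(1,0) if 0 else cv2.resize(w,(436,300))]))
E
```

```text
shift [-0.0005 -0.0012  0.1646] turn [-0.     -0.0021  0.0013] | t 21.5 w 0.0218 gf 35.0 F [ 0.1 -0.3 -1.8] grasp [ 0.5909 -0.2437  0.2406] rot [-1.800e+02 -1.000e-01  1.581e+02]
[ 63.  28. -59.  83.  24.  83.  72.]
```

View pics/t6.png

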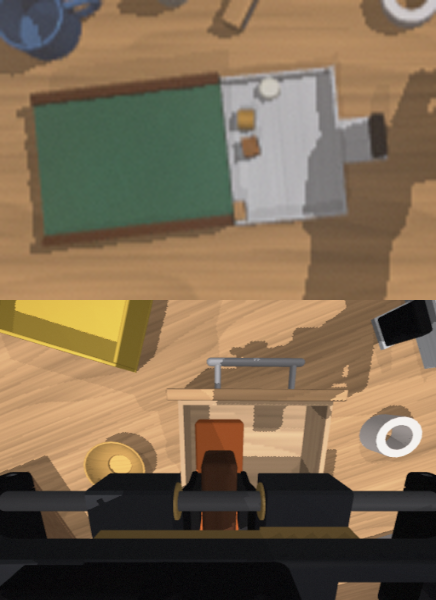

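The top crop shows all four offcuts in the tray: (268,88), (245,118), (250,148) and (238,208). The wrist crop shows the scraper over the drawer, whose front corners are near (183,403) and (327,403) and handle near (259,362).

```bash
python3 - <<'E'
from h import *
c=cam('wrist');k=512/436
f=lambda x,y,z:(ray(c,x*k,(y-300)*1.28,z)*1000).round(0)[:2]
for n,p in dict(rimLout=(168,395,.093),rimRout=(347,395,.093),inL=(183,403,.093),inR=(328,403,.093),hL=(216,362,.08),hR=(302,362,.08)).items():print(n,f(*p))
ex=np.array([.927,-.375]);ey=np.array([.375,.927])
for n in ['inL','inR','hL','hR']:pass
E
```

```text
rimLout [ 502. -275.]
rimRout [584. -73.]
inL [ 518. -262.]
inR [585. -97.]
hL [ 484. -205.]
hR [ 524. -108.]
```

send_rows(xyz=[[0,0,0.025],[0,0,0.025],[0,0,0.025],[0,0,0.025],[0,0,0.025],[0,0,0.02],[0,0,0.01],[0,0,0.01],[0,0,0],[0,0,0],[0,0,0],[0,0,0],[0,0,0],[0,0,0],[0,0,0],[0,0,0]], rotation=[[0,0,0],[0,0,0],[0,0,0],[0,0,0],[0,0,0],[0,0,0],[0,0,0],[0,0,0],[0,0,0],[0,0,0],[0,0,0],[0,0,0],[0,0,0],[0,0,0],[0,0,0],[0,0,0]], jaw=[0,0,0,0,0,0,0,0,0,0,0.5,0.5,0.5,0.5,0.5,0.5])

```text
time_s: 23.25
tool_pos: [0.5913, -0.2442, 0.2412]
tool_rot: [-180.0, 0.0, 157.9]
force: [-0.1, -0.2, 0.4]
grip_width: 0.0438
grasp_force: 0.0
```

send_rows(xyz=[[0,0,-0.03],[0,0,-0.03],[0,0,-0.03],[0,0,-0.03],[0,0,-0.03],[0,0,-0.03],[0,0,0]], rotation=[[0,0,0],[0,0,0],[0,0,0],[0,0,0],[0,0,0],[0,0,0],[0,0,0]], jaw=[0.5,0.5,0.5,0.5,0.5,0.5,0.5])

```text
time_s: 23.95
tool_pos: [0.5924, -0.2437, 0.4259]
tool_rot: [180.0, 0.4, 157.9]
force: [0.2, 0.2, 1.1]
grip_width: 0.0438
grasp_force: 0.0
```

```bash
python3 - <<'E'
from h import *
go(.680,.1945,.24,156)
print(env.get_obs()['qpos'].round(0))
c=cam('wrist','w7');rects(c,mask(c,(0,150,70),(18,255,255)),.048,200)
E
```

```text
shift [0.0838 0.4389 0.0213] turn [0.0002 0.0074 0.0332] | t 23.9 w 0.0438 gf 0.0 F [0.2 0.2 1.1] grasp [ 0.5935 -0.2441  0.2619] rot [180.    0.4 157.9]
[ 63.  27. -60.  81.  23.  84.  72.]
  px [256. 172.] rect [ 590. -245.] [ 35. 100.] 67.7
```

send_rows(xyz=[[0.006,0.0314,0],[0.006,0.0314,0],[0.006,0.0314,0],[0.006,0.0314,0],[0.006,0.0314,0],[0.006,0.0314,0],[0.006,0.0314,0],[0.006,0.0314,0],[0.006,0.0314,0],[0.006,0.0314,0],[0.006,0.0314,0],[0.006,0.0314,0],[0.006,0.0314,0],[0.006,0.0314,0],[0,0,0]], rotation=[[0,0,0],[0,0,0],[0,0,0],[0,0,0],[0,0,0],[0,0,0],[0,0,0],[0,0,0],[0,0,0],[0,0,0],[0,0,0],[0,0,0],[0,0,0],[0,0,0],[0,0,0]], jaw=[1,1,1,1,1,1,1,1,1,1,1,1,1,1,1])

```text
time_s: 25.5
tool_pos: [0.6772, 0.2007, 0.4191]
tool_rot: [179.9, -0.2, 158.4]
force: [-0.6, -0.5, 0.4]
grip_width: 0.0871
grasp_force: 0.0
```

send_rows(xyz=[[0,0,0],[0,0,0],[0,0,0],[0,0,0],[0,0,0],[0,0,0],[0,0,0],[0,0,0],[0,0,0],[0,0,0],[0,0,0],[0,0,0],[0,0,0]], rotation=[[0,0,0.144],[0,0,0.144],[0,0,0.144],[0,0,0.144],[0,0,0.144],[0,0,0.144],[0,0,0.144],[0,0,0.144],[0,0,0.144],[0,0,0.144],[0,0,0.144],[0,0,0],[0,0,0]], jaw=[1,1,1,1,1,1,1,1,1,1,1,1,1])

```text
time_s: 26.8
tool_pos: [0.6788, 0.1941, 0.4202]
tool_rot: [-180.0, 0.1, 67.3]
force: [-0.3, -0.1, 0.3]
grip_width: 0.087
grasp_force: 0.0
```

```bash
python3 - <<'E'
from h import *
go(.680,.1945,.043,67)
print(env.get_obs()['qpos'].round(0))
c=cam('wrist','w8');import pickle;pickle.dump(c,open('w8.pkl','wb'))
E
```

```text
shift [0.0011 0.0011 0.2132] turn [-0.0008  0.0014  0.0053] | t 26.8 w 0.0870 gf 0.0 F [-0.3 -0.1  0.3] grasp [0.6786 0.194  0.2562] rot [-1.80e+02  1.00e-01  6.73e+01]
[  9.  30. -42.  71.  20.  85. -53.]
```

View pics/w8.png

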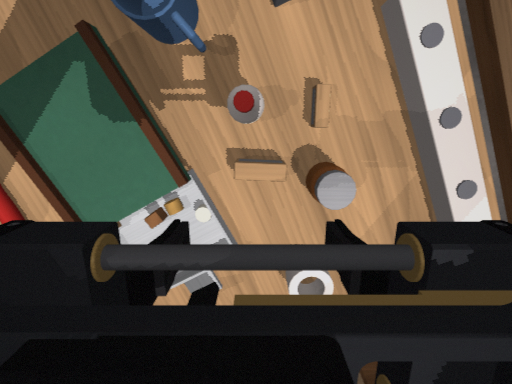

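The wrist view shows the reed block's top at about (260,171), level in the image and so aligned with the jaws. The glue bottle is at (245,103) and the jar at (333,187).

```bash
python3 - <<'E'
from h import *
import pickle
c=pickle.load(open('w8.pkl','rb'))
P=np.array([ray(c,u,v,.04)[:2]*1000 for u,v in [(236,164),(285,166),(285,182),(235,179)]]);print(P.round(0),P.mean(0),np.linalg.norm(P[0]-P[1]),np.degrees(np.arctan2(*(P[1]-P[0])[::-1])))
go(*(P.mean(0)/1000),.043,67)
E
```

```text
[[658. 219.]
 [717. 191.]
 [709. 171.]
 [649. 201.]] [683.33125017 195.44901658] 65.17945448251034 -25.07052237240773
shift [0.003  0.0038 0.2133] turn [-0.0007  0.001   0.0051] | t 26.9 w 0.0872 gf 0.0 F [-0.2 -0.  -0.1] grasp [0.6787 0.1941 0.2563] rot [-1.80e+02  1.00e-01  6.73e+01]
```

send_rows(xyz=[[0.002,0.003,0.03],[0,0,0.03],[0,0,0.03],[0,0,0.03],[0,0,0.03],[0,0,0.03],[0,0,0.02],[0,0,0.015],[0,0,0],[0,0,0],[0,0,0],[0,0,0],[0,0,0],[0,0,0],[0,0,0]], rotation=[[0,0,0.02],[0,0,0],[0,0,0],[0,0,0],[0,0,0],[0,0,0],[0,0,0],[0,0,0],[0,0,0],[0,0,0],[0,0,0],[0,0,0],[0,0,0],[0,0,0],[0,0,0]], jaw=[1,1,1,1,1,1,1,1,1,0,0,0,0,0,0], newtons=25)

```text
time_s: 28.35
tool_pos: [0.6829, 0.1957, 0.2077]
tool_rot: [179.9, -0.1, 66.0]
force: [-0.1, -0.9, 7.5]
grip_width: 0.0695
grasp_force: 25.0
```

```bash
python3 - <<'E'
from h import *
ex=np.array([.927,-.375]);ey=np.array([.375,.927]);t=.640*ex+(.0405+.027)*ey;print(t)
go(*t,.24,158)
E
```

```text
[ 0.6185925 -0.1774275]
shift [-0.3667  0.0934 -0.1966] turn [ 2.5000e-03  5.0000e-04 -1.6058e+00] | t 28.4 w 0.0695 gf 25.0 F [-0.1 -0.9  7.5] grasp [0.6833 0.1957 0.0437] rot [ 1.799e+02 -1.000e-01  6.600e+01]
```

send_rows(xyz=[[0,0,-0.02],[0,0,-0.03],[0,0,-0.04],[0,0,-0.04],[0,0,-0.04],[0,0,-0.027],[-0.03,0.0077,0],[-0.03,0.0077,0],[-0.03,0.0077,0],[-0.03,0.0077,0],[-0.03,0.0077,0],[-0.03,0.0077,0],[-0.03,0.0077,0],[-0.03,0.0077,0],[-0.03,0.0077,0],[-0.03,0.0077,0],[-0.03,0.0077,0],[-0.03,0.0077,0],[-0.0067,0.001,0],[0,0,0]], rotation=[[0,0,0],[0,0,0],[0,0,0],[0,0,0],[0,0,0],[0,0,0],[0,0,0],[0,0,0],[0,0,0],[0,0,0],[0,0,0],[0,0,0],[0,0,0],[0,0,0],[0,0,0],[0,0,0],[0,0,0],[0,0,0],[0,0,0],[0,0,0]], jaw=[0,0,0,0,0,0,0,0,0,0,0,0,0,0,0,0,0,0,0,0])

```text
time_s: 30.35
tool_pos: [0.618, -0.1794, 0.4026]
tool_rot: [-179.9, 0.0, 65.8]
force: [-0.7, 0.1, -0.9]
grip_width: 0.0699
grasp_force: 25.0
```

send_rows(xyz=[[0,0,0],[0,0,0],[0,0,0],[0,0,0],[0,0,0],[0,0,0],[0,0,0],[0,0,0],[0,0,0],[0,0,0],[0,0,0],[0,0,0],[0,0,0]], rotation=[[0,0,-0.146],[0,0,-0.146],[0,0,-0.146],[0,0,-0.146],[0,0,-0.146],[0,0,-0.146],[0,0,-0.146],[0,0,-0.146],[0,0,-0.146],[0,0,-0.146],[0,0,-0.146],[0,0,0],[0,0,0]], jaw=[0,0,0,0,0,0,0,0,0,0,0,0,0])

```text
time_s: 31.65
tool_pos: [0.6188, -0.176, 0.4032]
tool_rot: [180.0, -0.0, 157.9]
force: [-0.3, -0.5, -0.2]
grip_width: 0.0698
grasp_force: 25.0
```

```bash
python3 - <<'E'
from h import *
go(.6186,-.1774,.069,158)
print(env.get_obs()['qpos'].round(0))
c=cam('wrist','w9');rects(c,mask(c,(0,150,70),(18,255,255)),.048,200)
E
```

```text
shift [-0.0004 -0.0015  0.1702] turn [ 0.0008 -0.0002 -0.0011] | t 31.6 w 0.0698 gf 25.0 F [-0.3 -0.5 -0.2] grasp [ 0.6188 -0.1759  0.2392] rot [180.   -0.  157.9]
[ 52.  26. -53.  83.  21.  81.  67.]
  px [499. 189.] rect [747. 100.] [34. 51.] 81.4
  px [202. 167.] rect [ 591. -242.] [ 39. 100.] 68.4
```

View pics/w9.png

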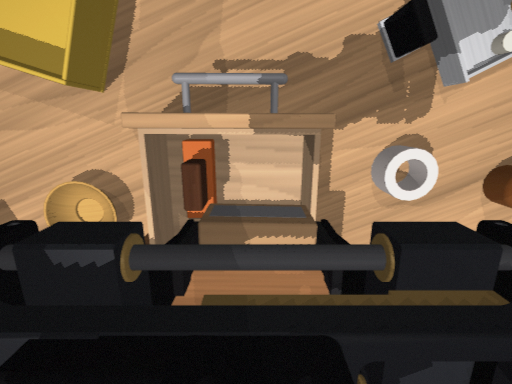

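The wrist view shows the scraper standing in the drawer at (198,178) and the held block centred at (257,225), clear of both walls. I'll lower and release it.

send_rows(xyz=[[0,0,0.03],[0,0,0.03],[0,0,0.03],[0,0,0.03],[0,0,0.03],[0,0,0.01],[0,0,0.01],[0,0,0.002],[0,0,0],[0,0,0],[0,0,0],[0,0,0],[0,0,0],[0,0,-0.02],[0,0,-0.03],[0,0,-0.03],[0,0,-0.03],[0,0,-0.03],[0,0,-0.03],[0,0,0]], rotation=[[0,0,0],[0,0,0],[0,0,0],[0,0,0],[0,0,0],[0,0,0],[0,0,0],[0,0,0],[0,0,0],[0,0,0],[0,0,0],[0,0,0],[0,0,0],[0,0,0],[0,0,0],[0,0,0],[0,0,0],[0,0,0],[0,0,0],[0,0,0]], jaw=[0,0,0,0,0,0,0,0,0,0.9,0.9,0.9,0.9,0.9,0.9,0.9,0.9,0.9,0.9,0.9])

```text
time_s: 33.7
tool_pos: [0.6196, -0.1771, 0.4062]
tool_rot: [180.0, 0.5, 158.0]
force: [0.1, -0.0, -0.4]
grip_width: 0.0784
grasp_force: 0.0
```

```bash
python3 - <<'E'
from h import *
go(.520,.043,.24,6)
print(env.get_obs()['qpos'].round(0))
c=cam('wrist','w10');rects(c,mask(c,(0,150,70),(18,255,255)),.048,200)
t=cam('top');cv2.imwrite('pics/t10.png',np.vstack([cv2.resize(t['image'][130:260,290:440],(450,300))[:, :436],cv2.resize(c['image'],(436,300))]))
E
```

```text
shift [0.1748 0.1667 0.001 ] turn [1.0700e-02 1.7000e-03 2.6531e+00] | t 33.7 w 0.0784 gf 0.0 F [ 0.1 -0.  -0.4] grasp [ 0.6209 -0.1775  0.2422] rot [180.    0.5 158. ]
[ 53.  26. -53.  83.  21.  81.  67.]
  px [498. 186.] rect [749. 101.] [36. 49.] 81.9
  px [204. 169.] rect [ 591. -243.] [39. 99.] 68.0
```

View pics/t10.png

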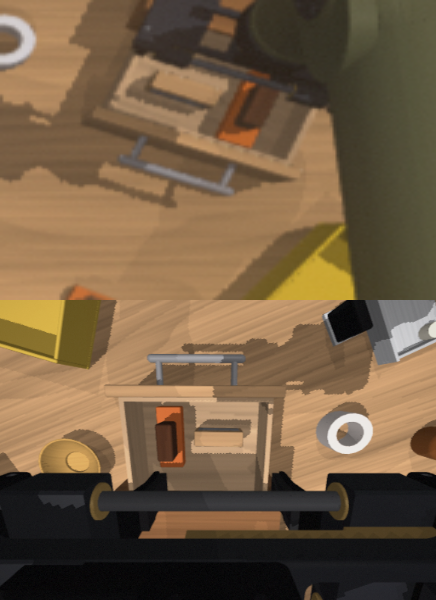

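The wrist crop shows the scraper at (170,435) and the reed block at (218,437), both lying in the drawer. The handle is at (196,357). I'll shut the drawer now.

send_rows(xyz=[[0.0261,-0.0043,0],[0.0261,-0.0043,0],[0.0261,-0.0043,0],[0.0261,-0.0043,0],[0.0261,-0.0043,0],[0.0261,-0.0043,0],[0,0,0],[0,0,0],[0,0,0],[0,0,0],[0,0,0],[0,0,0],[0,0,0],[0,0,0],[0,0,0],[0,0,0],[0,0,0],[0,0,0],[0,0,0]], rotation=[[0,0,0],[0,0,0],[0,0,0],[0,0,0],[0,0,0],[0,0,0],[0,0,0.143],[0,0,0.143],[0,0,0.143],[0,0,0.143],[0,0,0.143],[0,0,0.143],[0,0,0.143],[0,0,0.143],[0,0,0.143],[0,0,0.143],[0,0,0.143],[0,0,0],[0,0,0]], jaw=[0,0,0,0,0,0,0,0,0,0,0,0,0,0,0,0,0,0,0])

```text
time_s: 35.7
tool_pos: [0.4633, -0.143, 0.4002]
tool_rot: [-179.9, -0.0, 68.1]
force: [-0.9, -0.2, 0.1]
grip_width: 0.0004
grasp_force: 0.0
```

```bash
python3 - <<'E'
from h import *
go(.466,-.143,.083,68)
print(env.get_obs()['qpos'].round(0))
E
```

```text
shift [0.001  0.0028 0.1532] turn [-0.0016 -0.0001  0.0011] | t 35.7 w 0.0004 gf 0.0 F [-0.9 -0.2  0.1] grasp [ 0.463  -0.1429  0.2362] rot [-179.9   -0.    68.1]
[ 72.   0. -57. 105.   0.  75.  -7.]
```

send_rows(xyz=[[0,0,0.03],[0,0,0.03],[0,0,0.03],[0,0,0.03],[0,0,0.023],[0,0,0.01],[0,0,0],[0,0.015,0],[0,0.015,0],[0,0.015,0],[0,0.015,0],[0,0.015,0],[0,0.015,0],[0,0.015,0],[0,0.015,0],[0,0.015,0],[0,0,0]], rotation=[[0,0,0],[0,0,0],[0,0,0],[0,0,0],[0,0,0],[0,0,0],[0,0,0],[0,0,0],[0,0,0],[0,0,0],[0,0,0],[0,0,0],[0,0,0],[0,0,0],[0,0,0],[0,0,0],[0,0,0]], jaw=[0,0,0,0,0,0,0,0,0,0,0,0,0,0,0,0,0])

```text
time_s: 37.4
tool_pos: [0.5902, -0.1949, 0.2496]
tool_rot: [179.8, -0.0, 67.8]
force: [-0.0, -0.1, -0.3]
grip_width: 0.0008
grasp_force: 0.0
```

```bash
python3 - <<'E'
from h import *
go(.466,-.143,.083,68)
print(env.get_obs()['qpos'].round(0))
c=cam('top');cv2.imwrite('pics/t11.png',cv2.resize(c['image'][60:230,290:460],(600,600)))
E
```

```text
shift [ 0.0012 -0.1346  0.0022] turn [ 0.003  -0.0007 -0.0026] | t 37.4 w 0.0008 gf 0.0 F [-0.  -0.1 -0.3] grasp [ 0.5907 -0.195   0.0856] rot [179.8  -0.   67.8]
[ 54.  30. -49.  96.  25.  65. -24.]
```

View pics/t11.png

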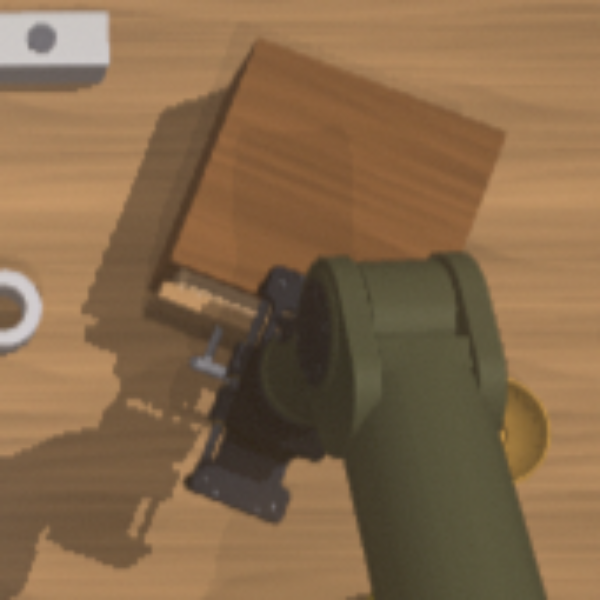

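The drawer is nearly in: the handle is at (210,362) and a strip about 30 mm wide is still open. I'll keep pushing in small steps.

send_rows(xyz=[[0,0.006,0],[0,0.006,0],[0,0.006,0],[0,0.005,0],[0,0.003,0],[0,0,0]], rotation=[[0,0,0],[0,0,0],[0,0,0],[0,0,0],[0,0,0],[0,0,0]], jaw=[0,0,0,0,0,0])

```text
time_s: 38.05
tool_pos: [0.6117, -0.2028, 0.2479]
tool_rot: [-179.6, 0.1, 67.9]
force: [-6.9, 3.4, 6.3]
grip_width: 0.0004
grasp_force: 4.2
```

send_rows(xyz=[[0,0.003,0],[0,0.003,0],[0,0,0]], rotation=[[0,0,0],[0,0,0],[0,0,0]], jaw=[0,0,0])

```text
time_s: 38.35
tool_pos: [0.6141, -0.2032, 0.2476]
tool_rot: [-178.9, 0.2, 67.9]
force: [-22.6, 6.9, 17.6]
grip_width: 0.0005
grasp_force: 12.2
```

send_rows(xyz=[[0,0.003,0],[0,0,0]], rotation=[[0,0,0],[0,0,0]], jaw=[0,0])

```text
time_s: 38.55
tool_pos: [0.6153, -0.2033, 0.2474]
tool_rot: [-178.5, 0.3, 68.0]
force: [-30.8, 9.4, 22.3]
grip_width: 0.0006
grasp_force: 16.0
```

Force is rising and motion has stopped, so it looks shut. I'll back off and check.

send_rows(xyz=[[0,-0.012,0],[0,-0.03,0],[0,-0.03,0],[0,-0.03,-0.03],[0,-0.03,-0.04],[0,-0.03,-0.04],[0,0,-0.04],[0,0,-0.01],[0,0,0]], rotation=[[0,0,0],[0,0,0],[0,0,0],[0,0,0],[0,0,0],[0,0,0],[0,0,0],[0,0,0],[0,0,0]], jaw=[1,1,1,1,1,1,1,1,1])

```text
time_s: 39.45
tool_pos: [0.4718, -0.1461, 0.4101]
tool_rot: [179.7, 0.1, 67.9]
force: [0.1, -0.7, 0.2]
grip_width: 0.0646
grasp_force: 0.0
```

```bash
python3 - <<'E'
from h import *
go(.520,.043,.24,6)
print(env.get_obs()['qpos'].round(0))
c=cam('wrist','w12');import pickle;pickle.dump(c,open('w12.pkl','wb'))
t=cam('scene')['image'];cv2.imwrite('pics/w12.png',np.hstack([cv2.resize(t[70:250,80:280],(400,360)),cv2.resize(c['image'],(400,300),interpolation=cv2.INTER_AREA) if 0 else cv2.copyMakeBorder(cv2.resize(c['image'],(400,300)),0,60,0,0,0)]))
E
```

```text
shift [ 0.1933 -0.0267  0.0056] turn [ 5.3000e-03 -9.0000e-04  1.0797e+00] | t 39.5 w 0.0646 gf 0.0 F [ 0.1 -0.7  0.2] grasp [ 0.4725 -0.1467  0.2461] rot [1.797e+02 1.000e-01 6.790e+01]
[ 74.   2. -60. 103.   2.  76.  -9.]
```

View pics/w12.png

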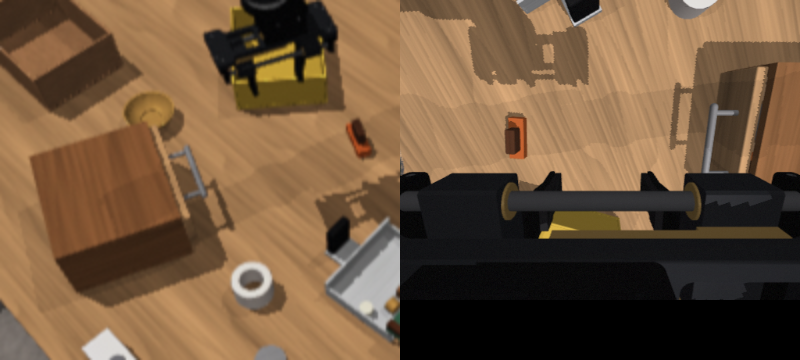

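```bash
python3 - <<'E'
from h import *
import pickle
c=pickle.load(open('w12.pkl','rb'))
a=c['image'];cv2.imwrite('pics/w12c.png',cv2.resize(a[60:240,380:512],(440,600),interpolation=cv2.INTER_CUBIC))
ex=np.array([.927,-.375]);
for n,x,y,z in [('h',713,110,.082),('h',708,168,.082),('front outer top',758,70,.093),('front outer',743,160,.093),('cab',772,70,.115),('cab',757,160,.115)]:
    p=ray(c,(x-400)*1.28,y*1.28,z)[:2]*1000;print(n,p.round(0),(p@ex).round(1))
E
```

```text
h [ 639. -162.] 653.4
h [ 610. -245.] 657.5
front outer top [ 702. -131.] 699.9
front outer [ 657. -246.] 701.4
cab [ 703. -134.] 701.5
cab [ 663. -241.] 704.9
```

View pics/w12c.png

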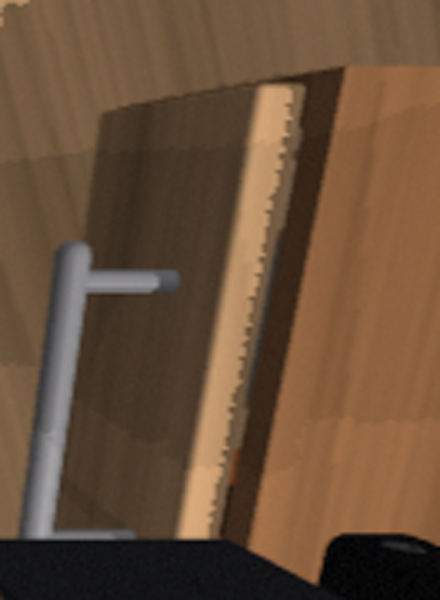

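The crop still shows a gap: the drawer front's outer edge runs (258,85)-(178,540), with its back edge at (305,85), and the cabinet top edge runs (345,68)-(248,540).

```bash
python3 - <<'E'
from h import *
import pickle
c=pickle.load(open('w12.pkl','rb'));ex=np.array([.927,-.375])
for n,x,y,z in [('h',72,250,.0825),('h',37,520,.0825),('fo',258,85,.093),('fo',178,540,.093),('fi',300,120,.093),('fi',215,540,.093),('cab',345,68,.115),('cab',248,540,.115)]:
    p=ray(c,380+x*.3,60+y*.3,z)[:2]*1000;print(n,p.round(0),(p@ex).round(1))
E
```

```text
h [ 642. -156.] 653.3
h [ 606. -244.] 653.6
fo [ 702. -127.] 698.3
fo [ 646. -264.] 698.4
fi [ 712. -142.] 713.2
fi [ 658. -269.] 711.4
cab [ 711. -128.] 706.8
cab [ 656. -259.] 705.8
```

The front is still about 8 mm proud, and the upward force suggests the gripper body was riding on the cabinet top. I'll push again with the gripper turned 90° so the body stays clear.

send_rows(xyz=[[0,0,0],[0,0,0],[0,0,0],[0,0,0],[0,0,0],[0,0,0],[0,0,0],[0,0,0],[0,0,0],[0,0,0],[0,0,0],[0,0,0],[0,0,0]], rotation=[[0,0,-0.143],[0,0,-0.143],[0,0,-0.143],[0,0,-0.143],[0,0,-0.143],[0,0,-0.143],[0,0,-0.143],[0,0,-0.143],[0,0,-0.143],[0,0,-0.143],[0,0,-0.143],[0,0,0],[0,0,0]], jaw=[0,0,0,0,0,0,0,0,0,0,0,0,0])

```text
time_s: 40.85
tool_pos: [0.4709, -0.146, 0.4068]
tool_rot: [179.9, -0.1, 157.8]
force: [-0.1, 0.0, -0.3]
grip_width: 0.0006
grasp_force: 0.0
```

```bash
python3 - <<'E'
from h import *
go(.572,-.186,.078,158)
print(env.get_obs()['qpos'].round(0),env.grip_depth)
E
```

```text
shift [-0.1091  0.0008  0.1646] turn [ 0.0014 -0.0023 -0.0027] | t 40.9 w 0.0006 gf 0.0 F [-0.1  0.  -0.3] grasp [ 0.4706 -0.1456  0.2428] rot [ 1.799e+02 -1.000e-01  1.578e+02]
[ 76.   2. -62. 103.   2.  76.  81.] 0.1635
```

send_rows(xyz=[[-0.027,0,0],[-0.027,0,0],[-0.027,0,0],[-0.028,0,0],[0,0,0.03],[0,0,0.03],[0,0,0.03],[0,0,0.03],[0,0,0.03],[0,0,0.015],[0,0,0],[-0.01,0,0],[-0.01,0,0],[-0.01,0,0],[-0.008,0,0],[0,0,0]], rotation=[[0,0,0],[0,0,0],[0,0,0],[0,0,0],[0,0,0],[0,0,0],[0,0,0],[0,0,0],[0,0,0],[0,0,0],[0,0,0],[0,0,0],[0,0,0],[0,0,0],[0,0,0],[0,0,0]], jaw=[0,0,0,0,0,0,0,0,0,0,0,0,0,0,0,0])

```text
time_s: 42.45
tool_pos: [0.6083, -0.2012, 0.2435]
tool_rot: [180.0, 0.0, 158.0]
force: [0.4, 0.3, 0.2]
grip_width: 0.0009
grasp_force: 0.0
```

send_rows(xyz=[[-0.004,0,0],[-0.004,0,0],[0,0,0]], rotation=[[0,0,0],[0,0,0],[0,0,0]], jaw=[0,0,0])

```text
time_s: 42.75
tool_pos: [0.6117, -0.2018, 0.2429]
tool_rot: [-179.8, -0.8, 158.1]
force: [-16.9, 5.3, 13.9]
grip_width: 0.0002
grasp_force: 8.9
```

send_rows(xyz=[[-0.004,0,0],[-0.004,0,0],[0,0,0]], rotation=[[0,0,0],[0,0,0],[0,0,0]], jaw=[0,0,0])

```text
time_s: 43.05
tool_pos: [0.615, -0.2023, 0.2424]
tool_rot: [-179.6, -1.7, 158.1]
force: [-36.6, 10.8, 27.2]
grip_width: 0.0004
grasp_force: 19.9
```

```bash
python3 - <<'E'
from h import *
go(.572,-.186,.078,158)
print(env.get_obs()['qpos'].round(0));print(env.get_obs()['tool_pos'][:2]@[.927,-.375])
E
```

```text
shift [ 0.046  -0.0008  0.0018] turn [-0.0062 -0.0304  0.0025] | t 43.0 w 0.0004 gf 19.9 F [-36.6  10.8  27.2] grasp [ 0.61   -0.2014  0.0785] rot [-179.6   -1.7  158.1]
[ 54.  36. -52.  91.  30.  69.  64.]
0.6459744909452755
```

The drawer meets a hard stop at the same place. I'll retreat and view the gap from straight above.

send_rows(xyz=[[0.02,0,0],[0.03,0,0],[0.01,0,-0.03],[0,0,-0.04],[0,0,-0.04],[0,0,-0.05],[-0.04,0,-0.01],[-0.04,0,0],[-0.04,0,0],[-0.04,0,0],[-0.03,0,0],[0,0,0]], rotation=[[0,0,0],[0,0,0],[0,0,0],[0,0,0],[0,0,0],[0,0,0],[0,0,0],[0,0,0],[0,0,0],[0,0,0],[0,0,0],[0,0,0]], jaw=[0,0,0,0,0,0,0,0,0,0,0,0])

```text
time_s: 44.25
tool_pos: [0.7452, -0.2567, 0.4102]
tool_rot: [179.9, -0.1, 157.9]
force: [-0.6, 0.3, -1.2]
grip_width: 0.0005
grasp_force: 0.0
```

```bash
python3 - <<'E'
from h import *
go(.572,-.186,.24,158)
c=cam('wrist');import pickle;pickle.dump(c,open('w13.pkl','wb'))
print((-np.array(c['R']).T@c['t']).round(3))
cv2.imwrite('pics/w13.png',cv2.resize(c['image'][0:230,80:440],(800,511),interpolation=cv2.INTER_CUBIC))
E
```

```text
shift [0.187  0.0005 0.0064] turn [ 0.0013 -0.001  -0.0009] | t 44.2 w 0.0005 gf 0.0 F [-0.6  0.3 -1.2] grasp [ 0.7451 -0.2565  0.2462] rot [ 1.799e+02 -1.000e-01  1.579e+02]
[ 0.679 -0.23   0.39 ]
```

View pics/w13.png

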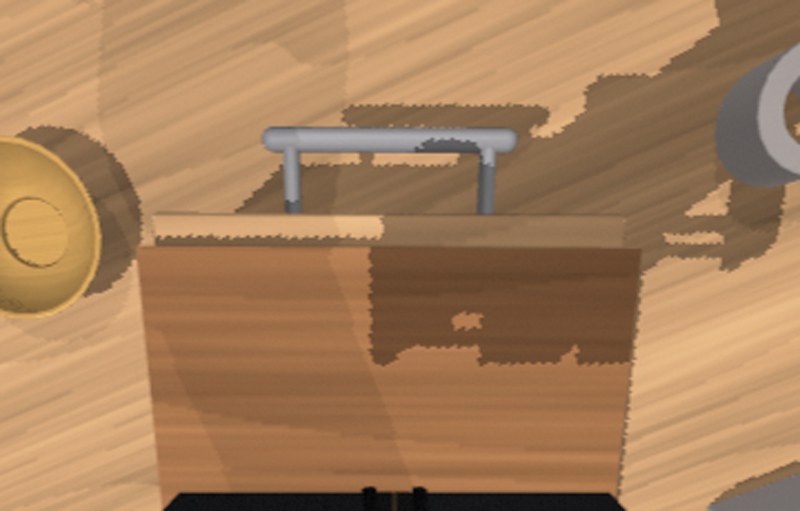

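```bash
python3 - <<'E'
from h import *
import pickle
c=pickle.load(open('w13.pkl','rb'));ex=np.array([.927,-.375]);ey=np.array([.375,.927])
for n,x,y,z in [('cabL',138,248,.115),('cabR',640,250,.115),('foL',155,214,.093),('foR',625,217,.093),('foL hi',155,214,.107),('hL',264,139,.077),('hR',515,140,.077)]:
    p=ray(c,80+x/2.222,y/2.222,z)[:2]*1000;print(n,p.round(0),(p@ex).round(1),(p@ey).round(1))
E
```

```text
cabL [ 629. -330.] 706.5 -69.6
cabR [ 712. -127.] 707.6 148.8
foL [ 614. -323.] 690.7 -69.0
foR [ 698. -122.] 692.2 148.9
foL hi [ 618. -319.] 691.9 -63.8
hL [ 601. -264.] 655.8 -19.8
hR [ 646. -154.] 656.4 99.2
```

That crop shows the handle at y≈139, the drawer front's outer edge at y≈215 and the cabinet edge at y≈248. That was my last allowed picture, so the rest is numeric. I'll check the cabinet depth and front plane with edge profiles.

```bash
python3 - <<'E'
from h import *
import pickle
ex=np.array([.927,-.375]);ey=np.array([.375,.927])
def prof(c,z,lats,a,b,step=2):
    img=cv2.cvtColor(c['image'],cv2.COLOR_BGR2LAB).astype(np.float32)
    xs=np.arange(a,b,step);out=[]
    for x in xs:
        v=[]
        for l in lats:
            p=(x*ex+l*ey)/1000;u=proj(c,[p[0],p[1],z]);v.append(cv2.getRectSubPix(img,(1,1),u)[0,0])
        out.append(np.mean(v,0))
    return xs,np.array(out)
t=pickle.load(open('top.pkl','rb'))
for nm,c,z,l,a,b in [('top back',t,.115,range(-20,100,10),890,945),('top front',t,.115,range(-20,100,10),685,725),('w13 front',pickle.load(open('w13.pkl','rb')),.115,range(-60,10,10),690,720)]:
    xs,o=prof(c,z,l,a,b);g=np.linalg.norm(np.diff(o,axis=0),axis=1)
    print(nm,[(int(x),int(v)) for x,v in zip(xs+1,g)])
E
```

```text
top back [(891, 0), (893, 0), (895, 0), (897, 0), (899, 0), (901, 0), (903, 0), (905, 0), (907, 0), (909, 1), (911, 5), (913, 9), (915, 8), (917, 3), (919, 1), (921, 1), (923, 2), (925, 1), (927, 0), (929, 0), (931, 0), (933, 0), (935, 0), (937, 0), (939, 0), (941, 0), (943, 0)]
top front [(686, 1), (688, 0), (690, 0), (692, 0), (694, 0), (696, 1), (698, 1), (700, 0), (702, 5), (704, 9), (706, 3), (708, 14), (710, 14), (712, 4), (714, 1), (716, 2), (718, 2), (720, 1), (722, 0)]
w13 front [(691, 3), (693, 44), (695, 5), (697, 2), (699, 0), (701, 50), (703, 30), (705, 21), (707, 12), (709, 0), (711, 0), (713, 1), (715, 3), (717, 3)]
```

The back edge is at 914 and the front plane at about 692–694, so the 220 mm depth includes the drawer front. The hard stop therefore is the shut position. Next is the tray.

send_rows(xyz=[[0.0229,0.0138,0],[0.0229,0.0138,0],[0.0229,0.0138,0],[0.0229,0.0138,0],[0.0229,0.0138,0],[0.0229,0.0138,0],[0.0229,0.0138,0],[0.0229,0.0138,0],[0.0229,0.0138,0],[0.0229,0.0138,0],[0.0229,0.0138,0],[0.0229,0.0138,0],[0.0229,0.0138,0],[0.0229,0.0138,0],[0,0,0]], rotation=[[0,0,0],[0,0,0],[0,0,0],[0,0,0],[0,0,0],[0,0,0],[0,0,0],[0,0,0],[0,0,0],[0,0,0],[0,0,0],[0,0,0],[0,0,0],[0,0,0],[0,0,0]], jaw=[1,1,1,1,1,1,1,1,1,1,1,1,1,1,1])

```text
time_s: 45.8
tool_pos: [0.5148, 0.0482, 0.4129]
tool_rot: [-179.8, 0.0, 158.3]
force: [0.2, 0.7, -0.7]
grip_width: 0.0867
grasp_force: 0.0
```

send_rows(xyz=[[0,0,0],[0,0,0],[0,0,0],[0,0,0],[0,0,0],[0,0,0],[0,0,0],[0,0,0],[0,0,0],[0,0,0],[0,0,0],[0,0,0],[0,0,0],[0,0,0],[0,0,0],[0,0,0],[0,0,0],[0,0,0],[0,0,0],[0,0,0]], rotation=[[0,0,0.14],[0,0,0.14],[0,0,0.14],[0,0,0.14],[0,0,0.14],[0,0,0.14],[0,0,0.14],[0,0,0.14],[0,0,0.14],[0,0,0.14],[0,0,0.14],[0,0,0.14],[0,0,0.14],[0,0,0.14],[0,0,0.14],[0,0,0.14],[0,0,0.14],[0,0,0.14],[0,0,0.133],[0,0,0]], jaw=[1,1,1,1,1,1,1,1,1,1,1,1,1,1,1,1,1,1,1,1])

```text
time_s: 47.8
tool_pos: [0.5172, 0.0432, 0.4129]
tool_rot: [179.9, 0.0, 5.9]
force: [0.7, 0.0, -1.2]
grip_width: 0.0869
grasp_force: 0.0
```

```bash
python3 - <<'E'
from h import *
go(.520,.043,.05,6)
print(env.get_obs()['qpos'].round(0))
c=cam('wrist','w14');print((-np.array(c['R']).T@c['t']).round(3))
print('dark');m=mask(c,(0,0,0),(180,255,45));m[215:]=0;rects(c,m,.072,60)
print('green');rects(c,mask(c,(55,60,30),(95,255,255)),.05,500)
print('white/gray');m=mask(c,(0,0,120),(180,35,255));m[215:]=0;rects(c,m,.02,300)
E
```

```text
shift [2.800e-03 1.000e-04 1.989e-01] turn [ 0.0018  0.0003 -0.0011] | t 47.8 w 0.0869 gf 0.0 F [ 0.7  0.  -1.2] grasp [0.5172 0.0429 0.2489] rot [179.9   0.    5.9]
[ 42.   6. -53.  99.   5.  77. -95.]
[0.587 0.05  0.393]
dark
  px [128. 196.] rect [483. 197.] [46.  6.] 6.3
  px [255. 173.] rect [528.  46.] [50. 14.] 6.1
green
  px [ 63. 167.] rect [506. 293.] [166. 178.] 2.5
white/gray
  px [163. 198.] rect [468. 173.] [35. 34.] 5.9
  px [173. 140.] rect [522. 156.] [151. 135.] 5.4
  px [480.  99.] rect [ 652. -249.] [95. 35.] 67.9
  px [303.  36.] rect [693.   3.] [70. 71.] 50.0
```

The handle reads (526,46) with yaw about 6°. I'll go down with the jaws only part open so the inner finger fits the 34 mm slot, then grip.

send_rows(xyz=[[0.006,-0.002,0.01],[0,0,0.02],[0,0,0.02],[0,0,0.02],[0,0,0.02],[0,0,0.02],[0,0,0.01],[0,0,0.02],[0,0,0.02],[0,0,0.02],[0,0,0.02],[0,0,0],[0,0,0],[0,0,0],[0,0,0],[0,0,0],[0,0,0],[0,0,0],[0,0,0]], rotation=[[0,0,0],[0,0,0],[0,0,0],[0,0,0],[0,0,0],[0,0,0],[0,0,0],[0,0,0],[0,0,0],[0,0,0],[0,0,0],[0,0,0],[0,0,0],[0,0,0],[0,0,0],[0,0,0],[0,0,0],[0,0,0],[0,0,0]], jaw=[0.4,0.4,0.4,0.4,0.4,0.4,0.4,0.4,0.4,0.4,0.4,0.4,0,0,0,0,0,0,0], newtons=60)

```text
time_s: 49.75
tool_pos: [0.5243, 0.0461, 0.2142]
tool_rot: [179.9, -0.1, 6.0]
force: [-0.2, -1.5, 5.8]
grip_width: 0.0152
grasp_force: 59.9
```

```bash
python3 - <<'E'
from h import *
go(.520,.043,.05,6)
print(env.get_obs()['qpos'].round(0))
E
```

```text
shift [-0.0046  0.0026  0.0002] turn [ 0.0009 -0.0019 -0.0001] | t 49.8 w 0.0152 gf 59.9 F [-0.2 -1.5  5.8] grasp [0.5246 0.0459 0.0502] rot [ 1.799e+02 -1.000e-01  6.000e+00]
[  35.   21.  -49.  111.   19.   56. -107.]
```

send_rows(xyz=[[0,0,-0.002],[0,0.004,0],[0,0.008,0],[0,0.01,0],[0,0.01,0],[0,0.01,0],[0,0.008,0],[0,0.005,0],[0,0,-0.008],[0,0,-0.015],[0,0,-0.02],[0,0,-0.02],[0,0,-0.02],[0,0,-0.02],[0,0,-0.02],[0,0,-0.015],[0,0,-0.01],[0,0,0]], rotation=[[0,0,0],[0,0,0],[0,0,0],[0,0,0],[0,0,0],[0,0,0],[0,0,0],[0,0,0],[0,0,0],[0.025,0,0],[0.025,0,0],[0.025,0,0],[0.025,0,0],[0,0,0],[0,0,0],[0,0,0],[0,0,0],[0,0,0]], jaw=[0,0,0,0,0,0,0,0,0,0,0,0,0,0,0,0,0,0])

```text
time_s: 51.55
tool_pos: [0.5308, -0.0177, 0.3641]
tool_rot: [-174.3, -0.1, 6.0]
force: [0.5, 0.7, -1.6]
grip_width: 0.0155
grasp_force: 59.9
```

```bash
python3 - <<'E'
from h import *
go(.478,-.491,.20,6,5.7)
go(.478,-.491,.20,49.5,5.7)
print(env.get_obs()['qpos'].round(0))
c=cam('wrist');np.save('w15.npy',c['image'])
h=cv2.cvtColor(c['image'],cv2.COLOR_BGR2HSV)
for n,lo,hi in [('brass/wood',(8,90,60),(25,255,255))]:
    m=cv2.inRange(h,lo,hi)
t=cam('top');
g=mask(t,(0,0,100),(180,40,255));rects(t,g,.15,300)
m=mask(t,(5,80,60),(25,255,255))
E
```

```text
shift [-0.1021  0.4792 -0.0469] turn [ 0.0005 -0.0023  0.0005] | t 51.5 w 0.0155 gf 59.9 F [ 0.5  0.7 -1.6] grasp [ 0.5294 -0.0015  0.2009] rot [-1.743e+02 -1.000e-01  6.000e+00]
shift [-0.0909  0.4748 -0.0464] turn [ 0.0014 -0.0774 -0.755 ] | t 51.5 w 0.0155 gf 59.9 F [ 0.5  0.7 -1.6] grasp [ 0.5294 -0.0015  0.2009] rot [-1.743e+02 -1.000e-01  6.000e+00]
[ 49.  11. -53. 101.   3.  72. -88.]
  px [252. 199.] rect [521. 107.] [174. 155.] 5.2
  px [290. 148.] rect [662.  12.] [59. 63.] 89.6
  px [ 73. 171.] rect [599. 628.] [184. 262.] 8.6
  px [131.  91.] rect [832. 471.] [222. 145.] 89.7
  px [  9. 149.] rect [657. 805.] [520.  67.] 3.7
  px [254.  73.] rect [881. 116.] [ 58. 381.] 0.1
```

send_rows(xyz=[[-0.001,0.006,-0.0005],[-0.003,0.012,-0.0015],[-0.0042,0.02,-0.002],[-0.0042,0.02,-0.002],[-0.0042,0.02,-0.002],[-0.0042,0.02,-0.002],[-0.0042,0.02,-0.002],[-0.0042,0.02,-0.002],[-0.0042,0.02,-0.002],[-0.0042,0.02,-0.002],[-0.0042,0.02,-0.002],[-0.0042,0.02,-0.002],[-0.0042,0.02,-0.002],[-0.0042,0.02,-0.002],[-0.0042,0.02,-0.002],[-0.0042,0.02,-0.002],[-0.0042,0.02,-0.002],[-0.0042,0.02,-0.002],[-0.0042,0.02,-0.002],[-0.0042,0.02,-0.002]], rotation=[[0,0,0],[0,0,0],[0,0,0],[0,0,0],[0,0,0],[0,0,0],[0,0,0],[0,0,0],[0,0,0],[0,0,0],[0,0,0],[0,0,0],[0,0,0],[0,0,0],[0,0,0],[0,0,0],[0,0,0],[0,0,0],[0,0,0],[0,0,0]], jaw=[0,0,0,0,0,0,0,0,0,0,0,0,0,0,0,0,0,0,0,0])

```text
time_s: 53.65
tool_pos: [0.4907, -0.4059, 0.3627]
tool_rot: [-174.3, -0.0, 6.0]
force: [-0.4, 0.2, -3.5]
grip_width: 0.0155
grasp_force: 59.9
```

send_rows(xyz=[[-0.0042,0.02,-0.002],[-0.0042,0.02,-0.002],[-0.0042,0.02,-0.002],[-0.0042,0.02,-0.002],[-0.002,0.015,-0.002],[-0.001,0.007,-0.001],[0,0,0],[0,0,0],[0,0,0],[0,0,0],[0,0,0],[0,0,0],[0,0,0],[0,0,0],[0,0,0],[0,0,0],[0,0,0],[0,0,0],[0,0,0],[0,0,0]], rotation=[[0,0,0],[0,0,0],[0,0,0],[0,0,0],[0,0,0],[0,0,0],[0,-0.004,-0.04],[0,-0.007,-0.07],[0,-0.0075,-0.075],[0,-0.0075,-0.075],[0,-0.0075,-0.075],[0,-0.0075,-0.075],[0,-0.0075,-0.075],[0,-0.0075,-0.075],[0,-0.0075,-0.075],[0,-0.007,-0.07],[0,-0.005,-0.05],[0,0,0],[0,0,0],[0,0,0]], jaw=[0,0,0,0,0,0,0,0,0,0,0,0,0,0,0,0,0,0,0,0])

```text
time_s: 55.65
tool_pos: [0.4821, -0.5081, 0.3636]
tool_rot: [-174.3, -0.0, 49.4]
force: [-0.9, -0.1, -2.6]
grip_width: 0.0161
grasp_force: 59.9
```

```bash
cat > ins.py <<'E'
from h import *
def intray():
    "saturated blobs on the tray floor seen from the top and scene cameras"
    o=env.get_obs();R=Ro.from_euler('xyz',o['tool_rot'],degrees=True);p=np.array(o['tool_pos'])
    for n in ('top','scene'):
        c=cam(n);k=[proj(c,p+R.apply([x,-y,.210])) for x,y in [(-.08,.044),(.08,.044),(.08,.182),(-.08,.182)]]
        z=np.zeros(c['image'].shape[:2],np.uint8);cv2.fillConvexPoly(z,np.int32(k),255)
        m=cv2.bitwise_and(z,mask(c,(0,70,30),(28,255,255)))
        print(n,np.int32(k).tolist(),[(cv2.contourArea(q),q[:,0].mean(0).round().tolist()) for q in cv2.findContours(m,0,2)[0] if cv2.contourArea(q)>4])
E
python3 - <<'E'
from ins import *
go(.478,-.491,.20,49.5,5.7)
print(env.get_obs()['qpos'].round(0))
intray()
c=cam('top');print('bin');rects(c,mask(c,(20,150,60),(32,255,255)),.075,300)
c=cam('scene');rects(c,mask(c,(20,150,60),(32,255,255)),.075,300)
E
```

```text
shift [0.0104 0.0021 0.0002] turn [-0.0004 -0.0005 -0.001 ] | t 55.6 w 0.0161 gf 59.9 F [-0.9 -0.1 -2.6] grasp [ 0.4697 -0.4975  0.2004] rot [-174.3   -0.    49.4]
[ 72.  34. -43.  74.  22.  86. -10.]
top [[491, 248], [444, 210], [414, 249], [462, 288]] [(45.0, [465.0, 281.0]), (67.0, [449.0, 256.0]), (6.0, [422.0, 255.0]), (64.5, [434.0, 245.0])]
scene [[169, 60], [168, 89], [205, 84], [205, 55]] [(25.5, [196.0, 78.0]), (28.0, [195.0, 67.0]), (9.5, [201.0, 57.0])]
bin
  px [407. 274.] rect [ 312. -340.] [228. 184.] 50.6
  px [220.  99.] rect [ 324. -320.] [278. 177.] 50.0
```

The tray load is intact: three coloured offcuts show, and the white one isn't caught by a colour mask. I'll lower over the bin, then tip about the lip.

send_rows(xyz=[[0.005,0,0.01],[0.005,0,0.015],[0,0,0.015],[0,0,0.01],[0,0,0],[0,-0.0174,-0.0139],[0,-0.0174,-0.0139],[0,-0.0174,-0.0139],[0,-0.0174,-0.0139],[0,-0.0174,-0.0139],[0,-0.0174,-0.0139],[0,-0.0174,-0.0139],[0,0,0]], rotation=[[0,0,0],[0,0,0],[0,0,0],[0,0,0],[0,0,0],[-0.08,0,0],[-0.08,0,0],[-0.08,0,0],[-0.08,0,0],[-0.08,0,0],[-0.08,0,0],[-0.08,0,0],[0,0,0]], jaw=[0,0,0,0,0,0,0,0,0,0,0,0,0])

```text
time_s: 57.15
tool_pos: [0.3823, -0.4093, 0.3926]
tool_rot: [153.7, 0.3, 49.4]
force: [0.0, 0.7, -3.4]
grip_width: 0.0156
grasp_force: 59.9
```

```bash
cat > lip.py <<'E'
from h import *
o=env.get_obs();R=Ro.from_euler('xyz',o['tool_rot'],degrees=True);L=o['tool_pos']+R.apply([0,-.182,.210])
th=np.radians(139.5);d=(L[:2]-[.310,-.346]);print('lip',L.round(3),'bin x',(d@[np.cos(th),np.sin(th)]).round(3),'y',(d@[-np.sin(th),np.cos(th)]).round(3),'tilt',np.degrees(np.arccos(-R.apply([0,0,1])[2])).round(1),o['tool_rot'].round(1),'q',o['qpos'].round(0),'F',o['force'].round(1))
E
python3 lip.py
```

```text
lip [ 0.328 -0.365  0.124] bin x -0.026 y 0.003 tilt 26.3 [153.7   0.3  49.4] q [ 98.   0. -53. 108.  -2.  46.   6.] F [ 0.   0.7 -3.4]
```

send_rows(xyz=[[0,-0.0174,-0.0139],[0,-0.0174,-0.0139],[0,-0.0174,-0.0139],[0,-0.0174,-0.0139],[0,-0.0174,-0.0139],[0,-0.0174,-0.0139],[0,-0.0174,-0.0139],[0,0,0],[0,0,0],[0,0,0],[0,0,0],[0,0,0]], rotation=[[-0.08,0,0],[-0.08,0,0],[-0.08,0,0],[-0.08,0,0],[-0.08,0,0],[-0.08,0,0],[-0.08,0,0],[0,0,0],[0,0,0],[0,0,0],[0,0,0],[0,0,0]], jaw=[0,0,0,0,0,0,0,0,0,0,0,0])

```text
time_s: 58.35
tool_pos: [0.3138, -0.3643, 0.3922]
tool_rot: [129.8, 0.7, 49.2]
force: [0.2, -0.8, -2.3]
grip_width: 0.0156
grasp_force: 59.9
```

```bash
python3 lip.py; python3 -c "
from ins import *
intray()"
```

```text
lip [ 0.345 -0.396  0.118] bin x -0.059 y 0.015 tilt 50.2 [129.8   0.7  49.2] q [ 58. -17.  -8. 128. -24.  20.  28.] F [ 0.2 -0.8 -2.3]
top [[501, 258], [450, 216], [414, 242], [459, 280]] [(28.5, [487.0, 262.0]), (571.0, [463.0, 259.0])]
scene [[172, 44], [171, 74], [200, 95], [200, 66]] []
```

Tilt is 50°, the lip is over the bin and no coloured offcuts remain in the tray. I'll tilt back and check the bin.

send_rows(xyz=[[0,0.0162,0.0152],[0,0.0162,0.0152],[0,0.0162,0.0152],[0,0.0162,0.0152],[0,0.0162,0.0152],[0,0.0162,0.0152],[0,0.0162,0.0152],[0,0.0162,0.0152],[0,0.0162,0.0152],[0,0.0162,0.0152],[0,0.0162,0.0152],[0,0,0]], rotation=[[0.08,0,0],[0.08,0,0],[0.08,0,0],[0.08,0,0],[0.08,0,0],[0.08,0,0],[0.08,0,0],[0.08,0,0],[0.08,0,0],[0.08,0,0],[0.08,0,0],[0,0,0]], jaw=[0,0,0,0,0,0,0,0,0,0,0,0])

```text
time_s: 59.65
tool_pos: [0.4868, -0.5142, 0.3219]
tool_rot: [-179.5, 0.6, 49.3]
force: [0.1, -0.1, -2.8]
grip_width: 0.0154
grasp_force: 59.9
```

```bash
cat > bin.py <<'E'
from h import *
def inbin():
  for n in ('top','scene'):
    c=cam(n);th=np.radians(139.5);X=np.array([np.cos(th),np.sin(th)]);Y=np.array([-X[1],X[0]])
    k=[proj(c,[*(np.array([.310,-.346])+a*X+b*Y),.006]) for a,b in [(-.085,-.1),(.085,-.1),(.085,.1),(-.085,.1)]]
    z=np.zeros(c['image'].shape[:2],np.uint8);cv2.fillConvexPoly(z,np.int32(k),255)
    m=cv2.bitwise_and(z,255-mask(c,(20,140,40),(32,255,255)))
    h=cv2.cvtColor(c['image'],cv2.COLOR_BGR2HSV)
    for q in cv2.findContours(m,0,2)[0]:
        if cv2.contourArea(q)>8:
            u=q[:,0].mean(0);print(n,cv2.contourArea(q),u.round(),(ray(c,*u,.02)*1000).round()[:2],h[int(u[1]),int(u[0])])
E
python3 lip.py; python3 -c "
from ins import *
from bin import *
intray();inbin()
go(.52,-.53,.24,49.5)"
```

```text
lip [ 0.346 -0.396  0.114] bin x -0.06 y 0.014 tilt 0.8 [-179.5    0.6   49.3] q [ 58.  29. -19.  79.  10.  74.  -3.] F [ 0.1 -0.1 -2.8]
top [[488, 241], [443, 205], [413, 241], [458, 279]] []
scene [[165, 69], [163, 98], [200, 96], [200, 67]] []
top 131.0 [405. 288.] [ 256. -339.] [ 14 147 134]
top 31.5 [385. 278.] [ 286. -279.] [ 19 160 158]
top 51.0 [388. 260.] [ 342. -290.] [ 20  33 185]
top 37.0 [431. 256.] [ 353. -422.] [165   4 145]
scene 11.5 [235. 105.] [ 278. -278.] [ 17 162 143]
scene 66.0 [229.  95.] [ 257. -337.] [ 12 161 122]
scene 40.0 [199.  92.] [ 331. -439.] [  0   0 108]
shift [ 0.0085  0.0373 -0.076 ] turn [-0.0013  0.0123 -0.0039] | t 59.9 w 0.0159 gf 59.9 F [ 0.2  0.9 -1.5] grasp [ 0.484  -0.5141  0.1642] rot [-179.9    0.7   49.3]
```

The bin holds the offcuts at (342,-290), (286,-279) and a double-sized patch at (256,-339), and the tray is empty. I'll take the tray back.

send_rows(xyz=[[0,0.01,-0.02],[0,0,-0.02],[0,0,-0.01],[0,0,0],[0,0,0],[0,0,0],[0,0,0],[0,0,0],[0,0,0],[0,0,0],[0,0,0],[0,0,0]], rotation=[[0,0,0],[0,0,0],[0,0,0],[0,0,0.095],[0,0,0.095],[0,0,0.095],[0,0,0.095],[0,0,0.095],[0,0,0.095],[0,0,0.095],[0,0,0.095],[0,0,0]], jaw=[0,0,0,0,0,0,0,0,0,0,0,0])

```text
time_s: 61.05
tool_pos: [0.4935, -0.5186, 0.3779]
tool_rot: [179.6, 0.6, 5.7]
force: [0.6, -0.9, -1.7]
grip_width: 0.0154
grasp_force: 59.9
```

```bash
python3 -c "
from h import *
go(.5272,.021,.21,6)"
```

```text
shift [ 0.0874 -0.5335 -0.0008] turn [ 0.007   0.011  -0.0047] | t 61.0 w 0.0154 gf 59.9 F [ 0.6 -0.9 -1.7] grasp [ 0.4918 -0.5199  0.2139] rot [179.6   0.6   5.7]
```

send_rows(xyz=[[0.0044,-0.0267,0],[0.0044,-0.0267,0],[0.0044,-0.0267,0],[0.0044,-0.0267,0],[0.0044,-0.0267,0],[0.0044,-0.0267,0],[0.0044,-0.0267,0],[0.0044,-0.0267,0],[0.0044,-0.0267,0],[0.0044,-0.0267,0],[0.0044,-0.0267,0],[0.0044,-0.0267,0],[0.0044,-0.0267,0],[0.0044,-0.0267,0],[0.0044,-0.0267,0],[0.0044,-0.0267,0],[0.0044,-0.0267,0],[0.0044,-0.0267,0],[0.0044,-0.0267,0],[0.0044,-0.0267,0]], rotation=[[0.007,0.011,-0.005],[0,0,0],[0,0,0],[0,0,0],[0,0,0],[0,0,0],[0,0,0],[0,0,0],[0,0,0],[0,0,0],[0,0,0],[0,0,0],[0,0,0],[0,0,0],[0,0,0],[0,0,0],[0,0,0],[0,0,0],[0,0,0],[0,0,0]], jaw=[0,0,0,0,0,0,0,0,0,0,0,0,0,0,0,0,0,0,0,0])

```text
time_s: 63.05
tool_pos: [0.5248, 0.0224, 0.378]
tool_rot: [-180.0, -0.0, 6.2]
force: [0.6, -0.2, -2.9]
grip_width: 0.0157
grasp_force: 59.9
```

send_rows(xyz=[[0,0,0],[0,0,0],[0,0,0]], rotation=[[0,0,0],[0,0,0],[0,0,0]], jaw=[0,0,0])

```text
time_s: 63.35
tool_pos: [0.5252, 0.0202, 0.3776]
tool_rot: [-180.0, 0.0, 6.0]
force: [0.4, -0.6, -2.8]
grip_width: 0.0157
grasp_force: 59.9
```

```bash
python3 -c "
from h import *
go(.5272,.021,.0505,6)
c=cam('wrist');rects(c,mask(c,(55,60,30),(95,255,255)),.05,500)"
```

```text
shift [ 0.0022 -0.0006  0.1631] turn [-0.0003  0.0004  0.0003] | t 63.4 w 0.0157 gf 59.9 F [ 0.4 -0.6 -2.8] grasp [0.5251 0.0202 0.2136] rot [-180.    0.    6.]
```

send_rows(xyz=[[0.002,0,0.025],[0,0,0.025],[0,0,0.025],[0,0,0.025],[0,0,0.025],[0,0,0.02],[0,0,0.01],[0,0,0.004],[0,0,0.003],[0,0,0.001],[0,0,0],[0,0,0]], rotation=[[0,0,0],[0,0,0],[0,0,0],[0,0,0],[0,0,0],[0,0,0],[0,0,0],[0,0,0],[0,0,0],[0,0,0],[0,0,0],[0,0,0]], jaw=[0,0,0,0,0,0,0,0,0,0,0,0])

```text
time_s: 64.6
tool_pos: [0.5276, 0.0219, 0.2151]
tool_rot: [-179.9, -0.0, 6.1]
force: [0.3, 0.3, -2.6]
grip_width: 0.0158
grasp_force: 59.9
```

send_rows(xyz=[[0,0,0],[0,0,0],[0,0,0],[0,0,0],[0,0,0],[0,0,-0.015],[0,0,-0.03],[0,0,-0.03],[0,0,-0.03],[0,0,-0.03],[0,0,-0.03],[0,0,-0.02],[0,0,0]], rotation=[[0,0,0],[0,0,0],[0,0,0],[0,0,0],[0,0,0],[0,0,0],[0,0,0],[0,0,0],[0,0,0],[0,0,0],[0,0,0],[0,0,0],[0,0,0]], jaw=[0.4,0.4,0.4,0.4,0.4,0.4,0.4,0.4,0.4,0.4,0.4,0.4,0.4])

```text
time_s: 65.9
tool_pos: [0.5282, 0.0221, 0.4038]
tool_rot: [-180.0, -0.4, 6.1]
force: [0.6, -0.7, 0.8]
grip_width: 0.0348
grasp_force: 0.0
```

```bash
python3 - <<'E'
from h import *
from bin import *
go(.5272,.021,.0505,6)
c=cam('wrist')
print('dark');m=mask(c,(0,0,0),(180,255,45));m[215:]=0;rects(c,m,.072,60)
print('gray');m=mask(c,(0,0,120),(180,35,255));m[215:]=0;rects(c,m,.02,300)
inbin()
E
```

```text
shift [-0.0023  0.0011  0.1893] turn [-0.0005 -0.0064  0.0012] | t 65.9 w 0.0348 gf 0.0 F [ 0.6 -0.7  0.8] grasp [0.5292 0.0223 0.2398] rot [-180.    -0.4    6.1]
dark
  px [108. 196.] rect [498. 196.] [48.  6.] 6.3
  px [257. 182.] rect [531.  22.] [50. 13.] 6.0
gray
  px [241. 174.] rect [528.  38.] [48. 51.] 6.0
  px [176. 163.] rect [531. 136.] [136. 141.] 6.0
  px [471. 114.] rect [ 631. -251.] [119.  38.] 51.7
  px [286.  45.] rect [692.   5.] [71. 71.] 49.9
  px [23.  6.] rect [701. 315.] [13. 45.] 6.0
top 126.0 [406. 288.] [ 257. -341.] [ 15 152 143]
top 32.0 [385. 279.] [ 285. -280.] [ 19 160 180]
top 51.0 [388. 260.] [ 342. -290.] [ 19  34 202]
scene 627.0 [226. 108.] [ 312. -295.] [30 64 36]
```

The tray is down: handle at (531,22), about 9 mm short of the board edge, with yaw 6°. I'll do a final check of the bin and drawer from above.

send_rows(xyz=[[-0.017,0.0255,0],[-0.017,0.0255,0],[-0.017,0.0255,0],[-0.017,0.0255,0],[-0.017,0.0255,0],[-0.017,0.0255,0],[-0.017,0.0255,0],[-0.017,0.0255,0],[-0.017,0.0255,0],[-0.017,0.0255,0],[-0.017,0.0255,0],[-0.017,0.0255,0],[-0.01,0.0255,0],[0,0.0255,0],[0,0,0]], rotation=[[0,0,0],[0,0,0],[0,0,0],[0,0,0],[0,0,0],[0,0,0],[0,0,0],[0,0,0],[0,0,0],[0,0,0],[0,0,0],[0,0,0],[0,0,0],[0,0,0],[0,0,0]], jaw=[1,1,1,1,1,1,1,1,1,1,1,1,1,1,1])

```text
time_s: 67.55
tool_pos: [0.3509, -0.3588, 0.3971]
tool_rot: [-179.8, 0.2, 5.8]
force: [1.0, 0.4, 0.8]
grip_width: 0.0873
grasp_force: 0.0
```

```bash
python3 - <<'E'
from h import *
go(.33,-.36,.24,6)
c=cam('wrist');h=cv2.cvtColor(c['image'],cv2.COLOR_BGR2HSV)
th=np.radians(139.5);X=np.array([np.cos(th),np.sin(th)]);Y=np.array([-X[1],X[0]])
k=[proj(c,[*(np.array([.310,-.346])+a*X+b*Y),.006]) for a,b in [(-.083,-.098),(.083,-.098),(.083,.098),(-.083,.098)]];print(np.int32(k).tolist())
z=np.zeros(h.shape[:2],np.uint8);cv2.fillConvexPoly(z,np.int32(k),255);z[212:]=0
for n,lo,hi in [('white',(0,0,110),(180,90,255)),('brown/pale/brass',(0,60,40),(19,255,255)),('dark brown',(0,100,30),(13,255,255)),('pale',(11,60,120),(20,165,255))]:
    m=cv2.bitwise_and(z,cv2.inRange(h,lo,hi))
    print(n);rects(c,m,.024,60)
t=cam('top');print('tray handle');m=mask(t,(0,0,0),(180,255,40));z=np.zeros_like(m);z[180:215,265:295]=255;rects(t,cv2.bitwise_and(m,z),.072,8)
print('board leftovers');g=mask(t,(55,60,30),(95,255,255));rects(t,g,.05,300)
E
```

```text
shift [-0.0209 -0.001  -0.0068] turn [-0.0031  0.0029 -0.0039] | t 67.5 w 0.0873 gf 0.0 F [1.  0.4 0.8] grasp [ 0.3503 -0.3584  0.2331] rot [-179.8    0.2    5.8]
[[238, 105], [154, 191], [251, 280], [335, 209]]
white
  px [202. 176.] rect [ 343. -287.] [18. 23.] 49.5
brown/pale/brass
dark brown
pale
tray handle
board leftovers
  px [188. 208.] rect [499. 317.] [142. 207.] 6.2
```

send_rows(xyz=[[0.02,-0.03,0],[0.02,-0.03,0],[0.02,-0.03,0],[0.02,-0.03,0],[0.02,-0.03,0],[0.02,-0.03,0],[0.02,-0.03,0],[0,-0.03,0],[0,-0.03,0],[0,0,0]], rotation=[[0,0,0],[0,0,0],[0,0,0],[0,0,0],[0,0,0],[0,0,0],[0,0,0],[0,0,0],[0,0,0],[0,0,0]], jaw=[1,1,1,1,1,1,1,1,1,1])

```text
time_s: 68.65
tool_pos: [0.4624, -0.0667, 0.3988]
tool_rot: [-179.8, 0.1, 6.6]
force: [0.3, 0.3, -0.1]
grip_width: 0.0871
grasp_force: 0.0
```

```bash
python3 - <<'E'
from h import *
from bin import *
inbin()
c=cam('top');h=cv2.cvtColor(c['image'],cv2.COLOR_BGR2HSV)
print('H');print(h[278:300:2,394:420:2,0]);print('V');print(h[278:300:2,394:420:2,2])
print('handle');m=mask(c,(0,0,0),(180,255,60));z=np.zeros_like(m);z[180:215,265:310]=255;rects(c,cv2.bitwise_and(m,z),.072,8)
E
```

```text
top 122.5 [406. 289.] [ 256. -341.] [ 15 148 141]
top 582.5 [382. 264.] [ 329. -273.] [ 23 109  89]
scene 760.5 [225. 107.] [ 311. -303.] [30 36  7]
H
[[23 23 23 23 23 23 23 23 23 23 23 23 23]
 [23 23 23 23 23 23 23 23 23 23 23 23 23]
 [23 23 23 21 18 19 22 23 23 23 23 23 23]
 [23 23 24 18 15 15 15 18 23 23 23 23 23]
 [23 23 22 17 15 15 15 18 23 23 23 23 23]
 [23 23 20 15 15 15 15 19 18 21 23 23 23]
 [23 23 23 22 17 15 15 17 16 15 21 23 23]
 [23 23 23 23 23 18 16 16 15 16 16 23 23]
 [24 23 23 23 23 23 16 16 16 16 16 23 23]
 [23 24 23 23 23 22 22 16 16 18 23 23 23]
 [21 23 24 23 23 23 23 23 20 23 23 23 23]]
V
[[197 197 199 197 189 190 197 197 197 197 197 196 198]
 [197 197 198 181 182 185 189 197 196 197 197 197 197]
 [189 198 158 100 100 159 161 196 197 197 196 197 195]
 [186 183 122  79 130 133 137 156 187 196 195 196 197]
 [185 145 109  85 129 138 141 150 183 187 196 195 196]
 [180 117  90 120 132 139 141 105 124 175 194 196 195]
 [183 168 127 111 113 144 138 115 177 178 164 196 196]
 [184 184 183 170 123  98 130 171 176 177 175 194 195]
 [193 181 182 178 120 110 134 175 178 176 175 190 194]
 [140 183 180 183 183 123 111 141 176 177 189 193 194]
 [ 94 125 188 182 181 163 167 166 171 182 186 194 192]]
handle
```

The bin holds two touching blocks (brown V≈138, pale V≈177) plus the brass and white stubs, so all four are in. The robot is clear, so I'm handing in.

```bash
python3 -c "
from cell import env
print(env.sign_off())"
```

```text
the job is handed in; nothing more can be done
None
```

I handed the job in at about 69 s: all four offcuts are in the bin, the empty tray stands back at the board's edge, and the scraper and reed block are in the drawer, pushed to its hard stop; I judged that stop fully shut from edge measurements, and no verdict came back.

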